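# Level the component tray, then fill it

## Robot

A 6-joint arm with a two-finger parallel gripper is mounted at the origin on the work surface. World frame = base frame: x ahead of the robot, y to its left, z up, the work surface at z = 0. Lengths are in m, angles in rad, forces in N, time in s.
With the tool pointing down it reaches from about 0.325 to 0.85 m from the base axis. Payload 4.4 kg.
Tool frame: the origin (TCP) lies midway between the tips of the shut fingers; the grasp point (between the pads) lies 19 mm behind it; z points along the fingers, y is the line along which they close (so a half turn about z gives the same grasp; the last joint's range is limited). The gripper opens to 94 mm and grips with 3 to 60 N. Pads are 16 mm wide; open, the fingers measure 119 mm over their backs; the gripper's body (75 mm by 177 mm) begins 78 mm behind the grasp point.
Start: joints at [-1.266, 0.207, 1.542, -0, 1.393, -0.15], TCP at [0.253, -0.516, 0.173] pointing down, gripper open.
Joint ranges: [-2.73, 2.73], [-0.86, 2.22], [0.23, 2.46], [-1.11, 4.25], [0.08, 2.63], [-2.82, 2.82]. Speed limits (rad/s): [2.79, 2.79, 3.14, 3.14, 3.14, 3.14].

## Interface

Orientations are given as a 3x3 rotation matrix whose columns are the frame's x, y, z axes.
In Python, from cell import sense, grab_frame, camera_params, job, finder gives the robot as it stands. The module is installed in compiled form; this text tells all that it offers.
- The arm moves only by the tool drive_tool, never from a script. Its argument "motion" is a list of rows, each an object with "slide": the shift along the tool's x, y, z in mm, a list of three; "twist": the turn about the tool's z in rad. In form: [{"slide": [dx, dy, dz], "twist": twist}, ...]. A call has exactly 5 rows; each row is the pose to reach, as a shift and turn from the pose commanded when the call began, along the tool's axes at that moment; what a row does not reach only later rows make up. A row lasts 1/12 s, in which the tool goes at most 41.7 mm and 7.16 degrees, less where a joint would pass 70% of its speed; a pose out of reach is approached as far as the arm can. A call with a gripper value outside its range is refused whole. "hand" is the opening, from 0 (shut) to 1 (fully open), set as the call begins (left out, the last holds). The fingers move at their own pace and stop on an object; the grip force is fixed at half the most. Time passes only in rows, so rows that repeat a pose let the fingers close, or fill a call up. It gives the time, the measured TCP pose, the force, the opening and the grip force at its end, in the units of the state.
- sense(): the state, without advancing time (a new reading comes with each control period).
- grab_frame(name): name is "scene" or "top" or "wrist"; returns the picture (420x560x3 uint8, red, green, blue); there is no depth.
- camera_params(name): a dict with "fx", "fy", "cx", "cy" (pixels), "view" (4x4, takes a point from world to camera coordinates); the wrist camera has in their place "tool_from_camera" (4x4, takes a point from camera to tool coordinates, whose origin is the TCP and whose axes are the flange's). Camera axes: x right, y up, looking along -z (the intrinsics and any distortion apply to the point x, -y, -z); pixel columns grow to the right and rows downward; lengths in m; the calibration is good to about 2 mm. A picture is of the moment at which its call begins: read the wrist's pose just before it. camera_params takes no time and is no camera call.
- job.close_job(): hands the job in; it is judged then, once.
Trained networks look in the newest picture that a camera, given by its name, has taken for a name from the list of things; names that differ only in an ending like _2 or _b are one class to them, and where a whole thing is asked for, a point or a joint stands for the part that bears it (a point fixed in the world has none). Each returns a list of dicts, best first, with "conf" (0 to 1); they miss things now and then, are a little off and sometimes report something else, mostly with a low value. They report only what shows in the picture. A call takes as long as a camera call. They do not tell look-alikes from the thing itself.
- finder.look_for(camera, thing): "bbox" ([left, top, right, bottom] in pixels, round what is visible of it).
- finder.silhouettes(camera, thing): "mask" (420x560 bool, what is visible of it) and "bbox" ([left, top, right, bottom] in pixels, round what is visible of it).
The state is a dict: "time": time; "joint_positions": joint angles; "joint_velocities": joint speeds; "joint_efforts": joint torques, N m; "eef_pos": TCP position; "orientation": TCP orientation; "contact_force": force on the tool from outside, world axes, zero at the start; "moment": the same for the moment, N m; "width": finger opening in m; "gripper_force": force on a finger pad.
Only numpy, scipy, OpenCV 4.12 (cv2) and the standard library are available. Lean on these libraries where they do the work, as an engineer would, in place of code of your own. Each camera call takes 0.05 s, during which the arm holds its last target. There are 200 camera calls.

## Task

The grey sorting tray stands on a short leg: first push the orange wedge, thin end first, under that leg until the level's bubble sits centred between its two lines, and leave it there; put nothing into or onto the tray before it is level, and see that it is still level at the end. Then lay every capped tube in the tray compartment that has a marker block of its cap's colour behind it, and hang the green scrap cup outside the tray by its own hook over the front rim (the robot's side). Leave the other things on the bench alone.

Things in the scene. Friction and masses are not known exactly. Their poses are not given: they have to be found in the camera images.
- stand: dark steel frame with two sound legs that carries the grey tray at its left (+y) end; fixed to the bench. Origin: at leg-sole height under the tray's centre (0 to 5 mm above the bench; varies). x: from the tray's front (robot's side) to its back, y: from the tray's low end to its hinged end, z: up
- bubble (a joint): spirit level, a yellow block 140 mm long on the back of the tray with a yellow-green window: position in m of its pale 14 mm bubble along the tray's y from the middle of the vial; 0 is centred, + is towards the hinged (+y) end. Starts near +0.030. The two black lines stand 24 mm apart, so within 5 mm of 0 the bubble lies between them. It moves 5 mm per 2.4 mm of lift at the short leg
- short_leg (a point): middle of the sole of the short black leg at the tray's low front corner (34 mm wide in x, sole rounded to 8 mm radius), 14 mm in from the tray's low end; axes as the tray's. 6 to 12 mm over the bench at the start, 21 to 26 mm when level; tray's underside 25 mm higher. The wedge goes in along +y from the low end; this takes 8 to 15 N, and friction holds it where it is left
- tray_floor (a point): centre of the grey tray's floor (top face), axes as the stand's but tilting with the tray. The tray is 175 mm in x, 265 mm in y, walls 5 mm thick and 58 mm high above the floor, with a 5 mm wall across its middle (y = 0) making two compartments, each 165 (x) by 125 (y) mm inside, centred at y = -65 and +65 mm. It rocks on an axis along x at y = +120 mm, 8 mm below this point, and weighs 0.9 kg
- front_rim (a point): middle of the top edge of the tray's front wall (5 mm thick, the wall nearest the robot), axes as the tray's; the wall between the compartments meets it here, so a hook goes on some 40 to 90 mm to either side. Rim is 112 to 117 mm above the bench when level
- marker_red: fixed red block, 26 x 85 mm, 120 mm high, standing on the bench close behind (+x of) one of the two compartments (which one varies): that compartment is for red caps. Origin: centre of its underside, 152 mm to the tray's +x of that compartment's centre; axes as the stand's
- marker_blue: fixed blue block, the same, behind the compartment for blue caps
- wedge_tail (a point): orange plastic wedge, 0.08 to 0.13 kg, 180 mm long along its own y, which points to its thin end. This point is the centre of its grip block at the thick end (32 mm wide in x, 50 mm long, 36 mm high), half-way up (18 mm). The ramp is 44 mm wide and 130 mm long, from 35.5 mm high, 25 mm from this point, down to 3 mm at the tip, 155 mm from this point (1 mm of rise for 4 mm of push)
- cup_tab (a point): green open scrap cup, 60 (x) x 70 (y) x 55 mm, 0.08 to 0.13 kg, standing upright. This point is the centre of the white grip tab above its hook: 10 mm thick in x, 30 mm wide in y, 40 mm high, its middle 101 mm above the cup's underside. Cup's x points from the cup to its hook, z up. The cup's middle is 30 mm to -x of this point
- cup_hook (a point): the cup's own hook: the middle of the underside of its bridge, where the rim goes, 10 mm to +x of the tab's centre and 26 mm below it, 75 mm above the cup's underside. The gap is 14 mm in x between the cup's back strip and a down-turned lip 20 mm long and 5 mm thick; hook 30 mm wide in y. Hung, this point lies on the rim's top and the cup outside the tray; it may lean 0.15 rad
- tube_red1_mid (a point): lying clear tube with a square red cap, 0.045 kg, 120 mm long along its own x (cap at +x); None if it is not there. This point is its middle, 13 mm above what it lies on. Barrel 20 mm in diameter and 83 mm long between the cap and the white foot at its ends (both 26 mm square, so it does not roll); grasp it across the barrel
- tube_red2_mid (a point): lying clear tube with a square red cap, 0.045 kg, 120 mm long along its own x (cap at +x); None if it is not there. This point is its middle, 13 mm above what it lies on. Barrel 20 mm in diameter and 83 mm long between the cap and the white foot at its ends (both 26 mm square, so it does not roll); grasp it across the barrel
- tube_red3_mid (a point): lying clear tube with a square red cap, 0.045 kg, 120 mm long along its own x (cap at +x); None if it is not there. This point is its middle, 13 mm above what it lies on. Barrel 20 mm in diameter and 83 mm long between the cap and the white foot at its ends (both 26 mm square, so it does not roll); grasp it across the barrel
- tube_blue1_mid (a point): lying clear tube with a square blue cap, 0.045 kg, 120 mm long along its own x (cap at +x); None if it is not there. This point is its middle, 13 mm above what it lies on. Barrel 20 mm in diameter and 83 mm long between the cap and the white foot at its ends (both 26 mm square, so it does not roll); grasp it across the barrel
- tube_blue2_mid (a point): lying clear tube with a square blue cap, 0.045 kg, 120 mm long along its own x (cap at +x); None if it is not there. This point is its middle, 13 mm above what it lies on. Barrel 20 mm in diameter and 83 mm long between the cap and the white foot at its ends (both 26 mm square, so it does not roll); grasp it across the barrel
- tube_blue3_mid (a point): lying clear tube with a square blue cap, 0.045 kg, 120 mm long along its own x (cap at +x); None if it is not there. This point is its middle, 13 mm above what it lies on. Barrel 20 mm in diameter and 83 mm long between the cap and the white foot at its ends (both 26 mm square, so it does not roll); grasp it across the barrel
- screwdriver: blue screwdriver 170 mm long, lying in front of the tray, a bystander: leave alone. Origin: about its middle, at bench height
- solder_spool: solder spool, 60 mm across, 40 mm high, a bystander: leave alone. Origin: centre of its underside
- flux_jar: small jar, 52 mm across, 70 mm high, a bystander: leave alone. Origin: centre of its underside
- parts_dish: white dish 90 x 70 x 30 mm, a bystander: leave alone. Origin: centre of its underside
There are look-alikes about, which are no part of the job. Leave any blue look-alike of the part that bears cup_tab alone.

How it is judged:
On the way:
1. the wedge is under the short leg and the bubble is centred (value of joint bubble between -0.005 and 0.005 m and horizontal distance between wedge_tail and short_leg between 0.02 and 0.125 m and angle between wedge_tail's own z axis and vertical below 0.12 rad), for 0.5 s.
At the end, for the whole second after the job is handed in: Bubble within 5 mm of centre, wedge flat on the bench under the short leg; every tube present with its middle inside its colour's compartment, below the rim; cup's hook over the front rim (bridge within 8 mm of its top), cup outside, leaning under 0.3 rad (all of step 1 and x of cup_hook in the frame of front_rim between -0.012 and 0.012 m and y of cup_hook in the frame of front_rim between -0.125 and 0.125 m and z of cup_hook in the frame of front_rim between -0.006 and 0.008 m and angle between cup_hook's own z axis and vertical below 0.3 rad and x of cup_tab in the frame of front_rim below 0 m and x of tube_red1_mid in the frame of tray_floor between -0.083 and 0.083 m and z of tube_red1_mid in the frame of tray_floor between 0 and 0.055 m and y of tube_red1_mid in the frame of marker_red between -0.063 and 0.063 m and x of tube_red2_mid in the frame of tray_floor between -0.083 and 0.083 m and z of tube_red2_mid in the frame of tray_floor between 0 and 0.055 m and y of tube_red2_mid in the frame of marker_red between -0.063 and 0.063 m and x of tube_red3_mid in the frame of tray_floor between -0.083 and 0.083 m and z of tube_red3_mid in the frame of tray_floor between 0 and 0.055 m and y of tube_red3_mid in the frame of marker_red between -0.063 and 0.063 m and x of tube_blue1_mid in the frame of tray_floor between -0.083 and 0.083 m and z of tube_blue1_mid in the frame of tray_floor between 0 and 0.055 m and y of tube_blue1_mid in the frame of marker_blue between -0.063 and 0.063 m and x of tube_blue2_mid in the frame of tray_floor between -0.083 and 0.083 m and z of tube_blue2_mid in the frame of tray_floor between 0 and 0.055 m and y of tube_blue2_mid in the frame of marker_blue between -0.063 and 0.063 m and x of tube_blue3_mid in the frame of tray_floor between -0.083 and 0.083 m and z of tube_blue3_mid in the frame of tray_floor between 0 and 0.055 m and y of tube_blue3_mid in the frame of marker_blue between -0.063 and 0.063 m); the robot touches nothing.
It fails at once if a tube or the cup was put in or on the tray while it was far from level (bubble more than 20 mm off) (value of joint bubble above 0.02 m and ((x of tube_red1_mid in the frame of tray_floor between -0.08 and 0.08 m and y of tube_red1_mid in the frame of tray_floor between -0.128 and 0.128 m and z of tube_red1_mid in the frame of tray_floor between 0 and 0.04 m) or (x of tube_red2_mid in the frame of tray_floor between -0.08 and 0.08 m and y of tube_red2_mid in the frame of tray_floor between -0.128 and 0.128 m and z of tube_red2_mid in the frame of tray_floor between 0 and 0.04 m) or (x of tube_red3_mid in the frame of tray_floor between -0.08 and 0.08 m and y of tube_red3_mid in the frame of tray_floor between -0.128 and 0.128 m and z of tube_red3_mid in the frame of tray_floor between 0 and 0.04 m) or (x of tube_blue1_mid in the frame of tray_floor between -0.08 and 0.08 m and y of tube_blue1_mid in the frame of tray_floor between -0.128 and 0.128 m and z of tube_blue1_mid in the frame of tray_floor between 0 and 0.04 m) or (x of tube_blue2_mid in the frame of tray_floor between -0.08 and 0.08 m and y of tube_blue2_mid in the frame of tray_floor between -0.128 and 0.128 m and z of tube_blue2_mid in the frame of tray_floor between 0 and 0.04 m) or (x of tube_blue3_mid in the frame of tray_floor between -0.08 and 0.08 m and y of tube_blue3_mid in the frame of tray_floor between -0.128 and 0.128 m and z of tube_blue3_mid in the frame of tray_floor between 0 and 0.04 m) or (x of cup_hook in the frame of front_rim between -0.012 and 0.012 m and y of cup_hook in the frame of front_rim between -0.125 and 0.125 m and z of cup_hook in the frame of front_rim between -0.006 and 0.008 m and angle between cup_hook's own z axis and vertical below 0.3 rad and x of cup_tab in the frame of front_rim below 0 m))).
It fails at once if a bystander on the bench was disturbed (moved over 40 mm) (distance of any of screwdriver, solder_spool, flux_jar, parts_dish from where it was at the start of the episode above 0.04 m).
Of tube_red1, tube_red2, tube_red3, tube_blue1, tube_blue2, tube_blue3 only 4 to 6 are there at a start; the rules pass over those that are not, and their reading is None.
At some moment in a run one of tube_red1, tube_red2, tube_red3, tube_blue1, tube_blue2, tube_blue3 may be knocked a few centimetres aside while the robot is not near it.
It also fails if it takes over 210 s, if anything falls off the work surface, if the arm or the gripper's body presses on something with over 40 N, if the wrist force passes 120 N, or if a joint passes its speed limit or range.

## Working session

There is one attempt and no reset: what is moved stays moved. The work goes in short steps, Python scripts to look and compute and a tool call to move; the robot and the scene stay as the last step left them, time stands still between calls to the robot, and variables do not carry over. Pictures are saved under pics/ and viewed, at most 15 in all, crops included, and the job is handed in when it is done.

Besides the shell and the picture viewer there is one more tool, called after "Emit:" as a command line: name --argument value ..., lists and objects as JSON in quotes. drive_tool: Moves the arm, as the interface text tells. Its arguments: {"type":"object","properties":{"motion":{"type":"array","items":{"type":"object","properties":{"slide":{"type":"array","items":{"type":"number"}},"twist":{"type":"number"}}}},"hand":{"type":"number"}},"required":["motion"]}

```bash
mkdir -p pics
cat > h.py <<'E'
import numpy as np, cv2
from cell import sense, grab_frame, camera_params, job, finder
def save(cam,fn):
    im=grab_frame(cam); cv2.imwrite('pics/'+fn,im[:,:,::-1]); return im
def campose(cam):
    p=camera_params(cam)
    if 'view' in p: M=np.linalg.inv(np.array(p['view']))
    else:
        s=sense(); T=np.eye(4);T[:3,:3]=s['orientation'];T[:3,3]=s['eef_pos'];M=T@np.array(p['tool_from_camera'])
    return p,M
def world(cam,u,v,z):
    p,M=campose(cam)
    d=M[:3,:3]@np.array([(u-p['cx'])/p['fx'],-(v-p['cy'])/p['fy'],-1]);o=M[:3,3]
    return o+d*(z-o[2])/d[2]
def pix(cam,X):
    p,M=campose(cam); c=np.linalg.inv(M)@np.append(X,1)
    return np.array([p['cx']+p['fx']*c[0]/-c[2],p['cy']-p['fy']*c[1]/-c[2]])
E
python3 - <<'E'
from h import *
a=save('scene','s0.png');b=save('top','t0.png')
for c in ('scene','top','wrist'):
    p=camera_params(c);print(c,{k:np.round(v,3).tolist() for k,v in p.items()})
for t in ['wedge_tail','cup_tab','tube_red1_mid','tube_blue1_mid','bubble','marker_red','marker_blue','tray_floor','stand']:
    print(t,[(round(d['conf'],2),np.round(d['bbox']).tolist()) for d in finder.look_for('top',t)])
print(sense())
E
```

```text
scene {'fx': 413.802, 'fy': 413.802, 'cx': 273.536, 'cy': 202.322, 'view': [[-0.588, 0.809, 0.003, 0.366], [-0.501, -0.367, 0.784, 0.215], [0.635, 0.459, 0.621, -1.834], [0.0, 0.0, 0.0, 1.0]]}
top {'fx': 415.594, 'fy': 415.594, 'cx': 280.243, 'cy': 209.444, 'view': [[0.116, -0.993, -0.006, -0.07], [0.968, 0.112, 0.226, -0.571], [-0.224, -0.032, 0.974, -1.104], [0.0, 0.0, 0.0, 1.0]]}
wrist {'fx': 360.784, 'fy': 360.784, 'cx': 270.219, 'cy': 212.827, 'tool_from_camera': [[-0.0, 0.963, 0.268, 0.078], [1.0, 0.0, -0.0, 0.001], [-0.0, 0.268, -0.963, -0.212], [0.0, 0.0, 0.0, 1.0]]}
wedge_tail [(0.63, [277.0, 234.0, 341.0, 257.0])]
cup_tab [(0.69, [117.0, 209.0, 146.0, 243.0]), (0.63, [146.0, 246.0, 182.0, 276.0]), (0.62, [218.0, 269.0, 276.0, 284.0]), (0.39, [166.0, 154.0, 272.0, 237.0])]
tube_red1_mid [(0.15, [276.0, 232.0, 344.0, 255.0])]
tube_blue1_mid [(0.81, [291.0, 176.0, 331.0, 188.0])]
bubble [(0.6, [190.0, 137.0, 229.0, 159.0]), (0.36, [242.0, 275.0, 275.0, 284.0])]
marker_red [(0.78, [235.0, 142.0, 269.0, 169.0])]
marker_blue [(0.84, [190.0, 138.0, 230.0, 160.0])]
tray_floor [(0.7
[... 209 characters left out ...]
0, -1.50511001e-01]), 'joint_velocities': array([-0.00107922,  0.00102918, -0.00151289,  0.00094347, -0.00084682,
       -0.00239536]), 'joint_efforts': array([-3.79900457e-04, -3.70558655e+01, -2.81518596e+01,  6.97758095e-02,
        2.82773352e-02, -2.96275994e-05]), 'eef_pos': array([ 0.25309008, -0.51631235,  0.17336525]), 'orientation': array([[ 8.97901308e-01,  4.40196821e-01, -1.59176289e-05],
       [ 4.40196821e-01, -8.97901308e-01, -2.16639865e-05],
       [-2.38288778e-05,  1.24452322e-05, -1.00000000e+00]]), 'contact_force': array([-0.04490286,  0.19458675, -0.24703115]), 'moment': array([ 0.02161166, -0.03696677, -0.02244582]), 'gripper_force': 0.0, 'width': 0.0939816260116296}
```

View pics/s0.png

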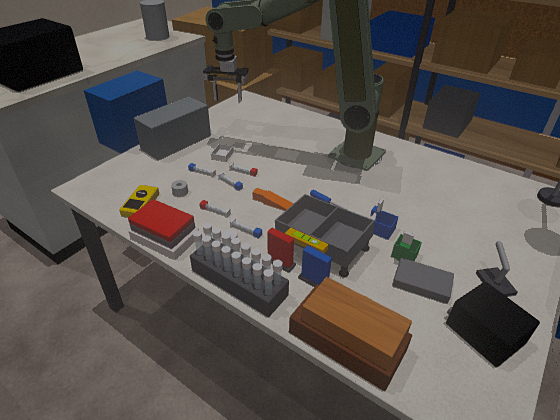

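View pics/t0.png

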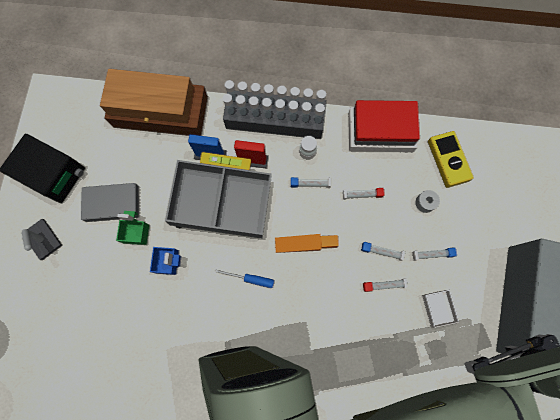

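The pictures show the tray at top-view (218,200), low end on the right. The red marker stands behind its right (-y) compartment and the blue one behind the left. The wedge is at (307,243), thin end pointing left towards the short leg. The green cup is at (130,232) with its tab on the +x side, and the blue look-alike at (165,261). There are three blue and two red tubes.

Run:
```python
from h import *
w=lambda u,v,z:np.round(world('top',u,v,z),3).tolist()
print('tray rim corners NL,NR,FR,FL',[w(u,v,.11) for u,v in[(167,232),(267,237),(271,174),(178,162)]])
print('wedge tail/tip',w(338,242,.036),w(276,245,0.0))
for n,a,b in [('b1',(295,182),(327,184)),('r1',(381,193),(347,195)),('b2',(367,247),(401,256)),('b3',(452,253),(417,255)),('r2',(368,286),(404,285))]: 
    A,B=np.array(w(*a,.013)),np.array(w(*b,.013)); print(n,((A+B)/2).round(3),np.round(np.arctan2(*(A-B)[1::-1]),2))
print('cup tab',w(128,215,.12),'cup',w(133,232,.055),'driver',w(228,273,0),w(270,283,0),'jar',w(308,145,.07),'spool',w(428,200,.04))
```

```text
tray rim corners NL,NR,FR,FL [[0.469, 0.288, 0.11], [0.486, 0.021, 0.11], [0.662, 0.032, 0.11], [0.667, 0.293, 0.11]]
wedge tail/tip [0.507, -0.176, 0.036] [0.483, -0.002, 0.0]
b1 [ 0.679 -0.084  0.013] 1.62
r1 [ 0.662 -0.244  0.013] -1.39
b2 [ 0.498 -0.312  0.013] 1.42
b3 [ 0.508 -0.456  0.013] -1.4
r2 [ 0.402 -0.324  0.013] 1.72
cup tab [0.501, 0.397, 0.12] cup [0.465, 0.4, 0.055] driver [0.387, 0.126, 0.0] [0.372, 0.002, 0.0] jar [0.774, -0.062, 0.07] spool [0.658, -0.423, 0.04]
```

Emit:
drive_tool --motion '[{"slide": [0, 0, -40], "twist": 0.12}, {"slide": [0, 0, -80], "twist": 0.24}, {"slide": [0, 0, -120], "twist": 0.36}, {"slide": [0, 0, -120], "twist": 0.456}, {"slide": [0, 0, -120], "twist": 0.456}]'

```text
time: 0.97
eef_pos: [0.2538, -0.5183, 0.2975]
orientation: [[1.0, -0.002, 0.002], [-0.002, -1.0, -0.008], [0.002, 0.008, -1.0]]
contact_force: [0.6, 0.6, -0.3]
width: 0.0941
gripper_force: 0.0
```

Emit:
drive_tool --motion '[{"slide": [18, -35, 0]}, {"slide": [36, -70, 0]}, {"slide": [54, -105, 0]}, {"slide": [72, -140, 0]}, {"slide": [90, -175, 0]}]'

```text
schema error: expected keys slide, twist
```

Emit:
drive_tool --motion '[{"slide": [18, -35, 0]}, {"slide": [36, -70, 0]}, {"slide": [54, -105, 0]}, {"slide": [72, -140, 0]}, {"slide": [90, -175, 0]}]'

```text
schema error: expected keys slide, twist
```

Emit:
drive_tool --motion '[{"slide": [18, -35, 0]}, {"slide": [36, -70, 0]}, {"slide": [70, -110, 0]}, {"slide": [70, -110, 0]}, {"slide": [70, -110, 0]}]'

```text
schema error: expected keys slide, twist
```

Run:
```python
from h import *
save('wrist','w1.png')
for t in ['wedge_tail','marker_red','marker_blue','bubble']:
    print(t,[(round(d['conf'],2),np.round(d['bbox']).tolist()) for d in finder.look_for('wrist',t)])
s=sense();print(s['eef_pos'],s['orientation'].round(3))
```

```text
wedge_tail []
marker_red []
marker_blue []
bubble []
[ 0.2526937  -0.51506591  0.29084725] [[ 1.     0.001 -0.001]
 [ 0.001 -1.     0.004]
 [-0.001 -0.004 -1.   ]]
```

View pics/w1.png

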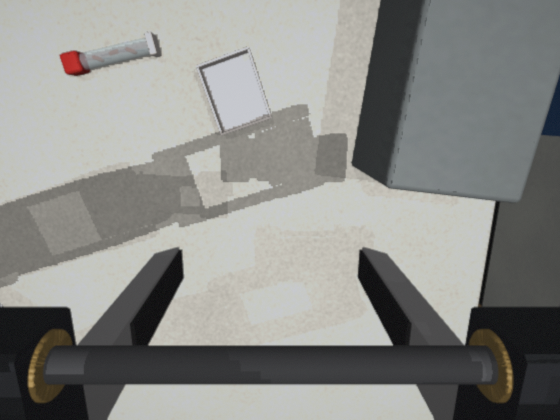

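The arm had not moved, because each row needs a twist; the picture shows red tube r2 at (110,53). I'll repeat the moves with the twist included.

Emit:
drive_tool --motion '[{"slide": [18, -35, 0], "twist": 0}, {"slide": [36, -70, 0], "twist": 0}, {"slide": [54, -105, 0], "twist": 0}, {"slide": [72, -140, 0], "twist": 0}, {"slide": [90, -175, 0], "twist": 0}]'

```text
time: 1.63
eef_pos: [0.343, -0.339, 0.2916]
orientation: [[1.0, 0.0, -0.002], [0.0, -1.0, 0.003], [-0.002, -0.003, -1.0]]
contact_force: [0.6, 0.4, -0.6]
width: 0.0943
gripper_force: 0.0
```

Emit:
drive_tool --motion '[{"slide": [18, -35, 0], "twist": 0}, {"slide": [36, -70, 0], "twist": 0}, {"slide": [54, -105, 0], "twist": 0}, {"slide": [72, -140, 0], "twist": 0}, {"slide": [90, -175, 0], "twist": 0}]'

```text
time: 2.05
eef_pos: [0.4329, -0.1641, 0.2919]
orientation: [[1.0, 0.001, -0.002], [0.001, -1.0, 0.001], [-0.002, -0.001, -1.0]]
contact_force: [1.1, -0.2, -0.1]
width: 0.0938
gripper_force: 0.0
```

Emit:
drive_tool --motion '[{"slide": [18, -35, 0], "twist": 0}, {"slide": [36, -70, 0], "twist": 0}, {"slide": [50, -110, 0], "twist": 0}, {"slide": [50, -110, 0], "twist": 0}, {"slide": [50, -110, 0], "twist": 0}]'

```text
time: 2.47
eef_pos: [0.4828, -0.054, 0.2918]
orientation: [[1.0, 0.006, -0.003], [0.006, -1.0, 0.001], [-0.003, -0.001, -1.0]]
contact_force: [0.5, -0.9, -0.1]
width: 0.094
gripper_force: 0.0
```

Run:
```python
from h import *
save('wrist','w2.png')
for t in ['wedge_tail','marker_red','marker_blue','bubble']:
    print(t,[(round(d['conf'],2),np.round(d['bbox']).tolist()) for d in finder.look_for('wrist',t)])
s=sense();print(s['time'],s['eef_pos'],s['orientation'].round(3))
```

```text
wedge_tail [(0.79, [228.0, 142.0, 366.0, 184.0])]
marker_red []
marker_blue []
bubble [(0.18, [2.0, 0.0, 199.0, 175.0])]
2.7167 [ 0.48264594 -0.05776172  0.29295016] [[ 1.    -0.003 -0.001]
 [-0.003 -1.    -0.   ]
 [-0.001  0.    -1.   ]]
```

View pics/w2.png

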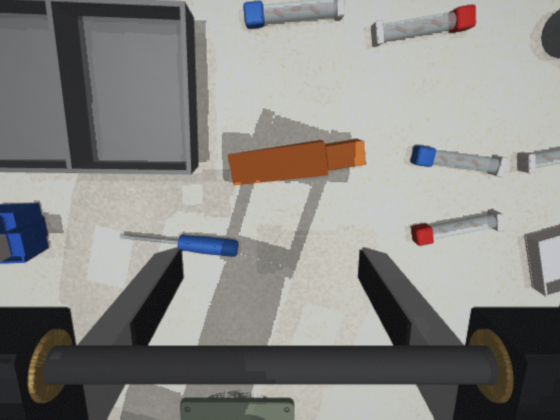

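The wedge lies at (229-366, 140-185), tip left, slightly rotated. The tray's front-low rim corner is at (197,173).

Run:
```python
from h import *
w=lambda u,v,z:np.round(world('wrist',u,v,z),4).tolist()
print('corner outer',w(197,173,.10),w(193,3,.10),'front rim left',w(0,169,.105))
print('tip',w(229,153,.003),w(233,185,.003))
print('ramp top',w(324,141,.0355),w(328,176,.0355))
print('tail',w(362,139,.036),w(366,164,.036))
for n,a,b in [('b1',(253,13),(339,8)),('r1',(465,18),(379,33)),('b2',(424,155),(497,163)),('r2',(422,234),(492,220))]:
    A,B=np.array(w(*a,.013)),np.array(w(*b,.013)); print(n,((A+B)/2).round(3),np.linalg.norm(A-B).round(3),np.round(np.arctan2(*(A-B)[1::-1]),2))
```

```text
corner outer [0.4953, 0.0243, 0.1] [0.6667, 0.0184, 0.1] front rim left [0.5012, 0.2419, 0.105]
tip [0.5071, -0.0016, 0.003] [0.4622, -0.0058, 0.003]
ramp top [0.5255, -0.1273, 0.0355] [0.4803, -0.1342, 0.0355]
tail [0.5279, -0.1756, 0.036] [0.496, -0.1828, 0.036]
b1 [ 0.681 -0.09   0.013] 0.105 1.62
r1 [ 0.664 -0.246  0.013] 0.106 -1.41
b2 [ 0.499 -0.317  0.013] 0.101 1.46
r2 [ 0.402 -0.325  0.013] 0.099 1.78
```

Emit:
drive_tool --motion '[{"slide": [5, 20, 28], "twist": -0.12}, {"slide": [10, 40, 56], "twist": -0.24}, {"slide": [15, 60, 84], "twist": -0.36}, {"slide": [20, 80, 112], "twist": -0.48}, {"slide": [25, 100, 140], "twist": -0.6}]'

```text
time: 3.13
eef_pos: [0.5077, -0.1589, 0.1523]
orientation: [[0.824, 0.567, 0.001], [0.567, -0.824, -0.0], [0.0, 0.001, -1.0]]
contact_force: [0.5, 0.6, -0.5]
width: 0.094
gripper_force: 0.0
```

Emit:
drive_tool --motion '[{"slide": [0, 0, 0], "twist": -0.12}, {"slide": [0, 0, 0], "twist": -0.24}, {"slide": [0, 0, 0], "twist": -0.36}, {"slide": [0, 0, 0], "twist": -0.48}, {"slide": [0, 0, 0], "twist": -0.6}]'

```text
time: 3.55
eef_pos: [0.5075, -0.1581, 0.1532]
orientation: [[0.36, 0.933, -0.0], [0.933, -0.36, 0.0], [-0.0, -0.0, -1.0]]
contact_force: [0.9, 0.2, 0.5]
width: 0.0941
gripper_force: 0.0
```

Emit:
drive_tool --motion '[{"slide": [0, 0, 0], "twist": -0.12}, {"slide": [0, 0, 0], "twist": -0.24}, {"slide": [0, 0, 0], "twist": -0.36}, {"slide": [0, 0, 0], "twist": -0.48}, {"slide": [0, 0, 0], "twist": -0.51}]'

```text
time: 3.97
eef_pos: [0.5075, -0.158, 0.1534]
orientation: [[-0.14, 0.99, -0.0], [0.99, 0.14, -0.0], [-0.0, -0.0, -1.0]]
contact_force: [-0.0, 0.6, -0.2]
width: 0.094
gripper_force: 0.0
```

Run:
```python
from h import *
im=save('wrist','w3.png')
print([(round(d['conf'],2),np.round(d['bbox']).tolist()) for d in finder.look_for('wrist','wedge_tail')])
s=sense();print(s['time'],s['eef_pos'],s['orientation'].round(3).tolist(),s['joint_positions'].round(2))
hsv=cv2.cvtColor(im,cv2.COLOR_RGB2HSV);m=cv2.inRange(hsv,(5,150,60),(18,255,255))
c=max(cv2.findContours(m,0,2)[0],key=cv2.contourArea);r=cv2.minAreaRect(c);print(r,cv2.boundingRect(c))
```

```text
[(0.83, [244.0, 16.0, 297.0, 217.0])]
4.0667 [ 0.50758896 -0.15785648  0.15333812] [[-0.136, 0.991, -0.0], [0.991, 0.136, -0.0], [-0.0, -0.0, -1.0]] [-0.46  0.13  1.67 -0.    1.34 -0.6 ]
((269.6826171875, 116.09169006347656), (199.59104919433594, 47.25160598754883), 89.01223754882812) (245, 16, 50, 201)
```

View pics/w3.png

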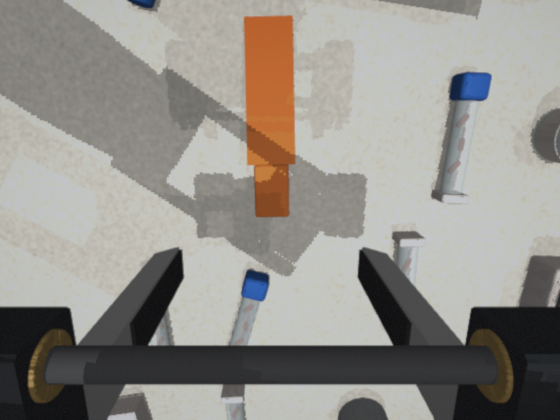

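The wedge is aligned with the tool: its grip block is at (272,191) and its tip at (269,16). I'll descend and grip it.

Emit:
drive_tool --motion '[{"slide": [7, 2, 40], "twist": 0}, {"slide": [7, 2, 80], "twist": 0}, {"slide": [7, 2, 115], "twist": 0}, {"slide": [7, 2, 140], "twist": 0}, {"slide": [7, 2, 146], "twist": 0}]'

```text
time: 4.48
eef_pos: [0.5044, -0.148, 0.0025]
orientation: [[-0.136, 0.991, -0.009], [0.991, 0.136, 0.004], [0.005, -0.008, -1.0]]
contact_force: [-0.8, -1.1, -0.6]
width: 0.0941
gripper_force: 0.0
```

Emit:
drive_tool --motion '[{"slide": [0, 0, 0], "twist": 0}, {"slide": [0, 0, 0], "twist": 0}, {"slide": [0, 0, 0], "twist": 0}, {"slide": [0, 0, 0], "twist": 0}, {"slide": [0, 0, 0], "twist": 0}]' --hand 0.1

```text
time: 4.9
eef_pos: [0.5108, -0.15, 0.0093]
orientation: [[-0.138, 0.99, 0.004], [0.99, 0.138, -0.002], [-0.002, 0.003, -1.0]]
contact_force: [-0.6, 0.3, 0.3]
width: 0.0642
gripper_force: 0.0
```

Emit:
drive_tool --motion '[{"slide": [0, 0, 0], "twist": 0.03}, {"slide": [0, 0, 0], "twist": 0.07}, {"slide": [0, 0, 0], "twist": 0.11}, {"slide": [0, 0, 0], "twist": 0.15}, {"slide": [0, 0, 0], "twist": 0.17}]'

```text
time: 5.32
eef_pos: [0.51, -0.1495, 0.0085]
orientation: [[0.032, 0.999, 0.002], [0.999, -0.032, -0.001], [-0.001, 0.002, -1.0]]
contact_force: [-0.2, -0.8, 0.4]
width: 0.0306
gripper_force: 0.0
```

Run:
```python
from h import *
im=save('wrist','w4.png');save('top','t4.png')
s=sense();print(s['time'],s['eef_pos'],s['orientation'].round(3).tolist(),s['contact_force'],s['width'])
```

```text
5.4167 [ 0.5097864  -0.14936967  0.00814229] [[0.031, 1.0, 0.001], [1.0, -0.031, -0.001], [-0.001, 0.001, -1.0]] [-0.14463203 -0.12908044  0.22403047] 0.022499096666103866
```

View pics/w4.png

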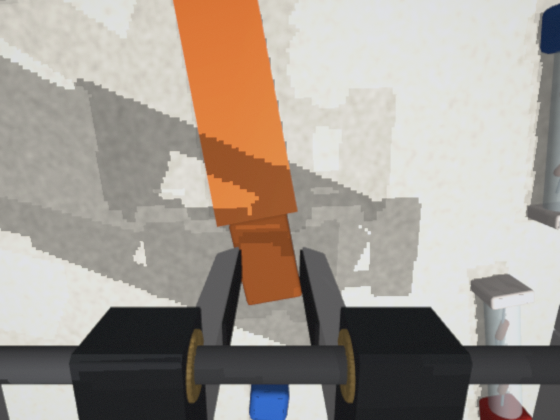

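The block at (265,260) is between the fingers, which were still closing. I'll let them finish.

Emit:
drive_tool --motion '[{"slide": [0, 0, 0], "twist": 0}, {"slide": [0, 0, 0], "twist": 0}, {"slide": [0, 0, 0], "twist": 0}, {"slide": [0, 0, 0], "twist": 0}, {"slide": [0, 0, 0], "twist": 0}]'

```text
time: 5.83
eef_pos: [0.5091, -0.1491, 0.0073]
orientation: [[0.031, 1.0, -0.0], [1.0, -0.031, 0.0], [0.0, -0.0, -1.0]]
contact_force: [0.2, 0.6, -0.1]
width: 0.0093
gripper_force: 0.0
```

Run:
```python
from h import *
im=save('wrist','w5.png');s=sense();print(s['time'],s['eef_pos'],s['gripper_force'],s['contact_force'],s['width'])
```

```text
5.8833 [ 0.5091586  -0.14913317  0.00731478] 0.0 [-0.72501331 -0.14601798  0.8804261 ] 0.009315209499976138
```

View pics/w5.png

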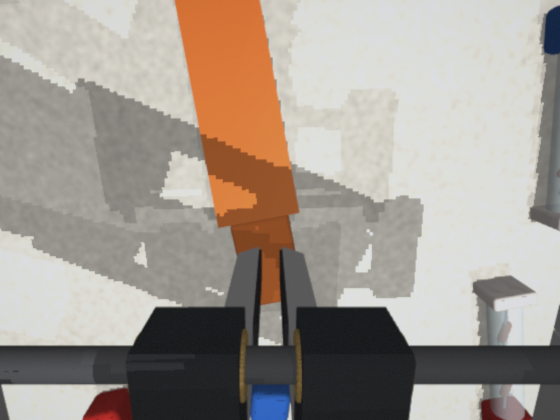

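The shut fingers appear above the block at (270,250) and not around it, so they seem shorter than the stated TCP. I'll check that against the start picture.

Run:
```python
from h import *
s0=np.array([0.253,-0.516,0.173]); ty=np.array([.44,-.898,0])
for z in (0,.03,.05):
  for sg in (-.047,.047): print(z,sg,pix('scene',s0+sg*ty+[0,0,z]).round(1))
im=cv2.imread('pics/s0.png')[50:130,190:270]
s=sense();save('scene','s5.png');b=cv2.imread('pics/s5.png')
p=pix('scene',s['eef_pos']);print('now',p,pix('scene',s['eef_pos']+[0,0,.03]))
x,y=p.astype(int);c=b[y-60:y+20,x-40:x+40]
cv2.imwrite('pics/c5.png',cv2.resize(np.hstack([im,c]),None,fx=5,fy=5,interpolation=0))
```

```text
0 -0.047 [238.2 108.4]
0 0.047 [217.2 106.7]
0.03 -0.047 [237.8 102. ]
0.03 0.047 [216.7 100.3]
0.05 -0.047 [237.6  97.6]
0.05 0.047 [216.3  96. ]
now [259.32882774 197.11969924] [259.18148709 190.80292061]
```

View pics/c5.png

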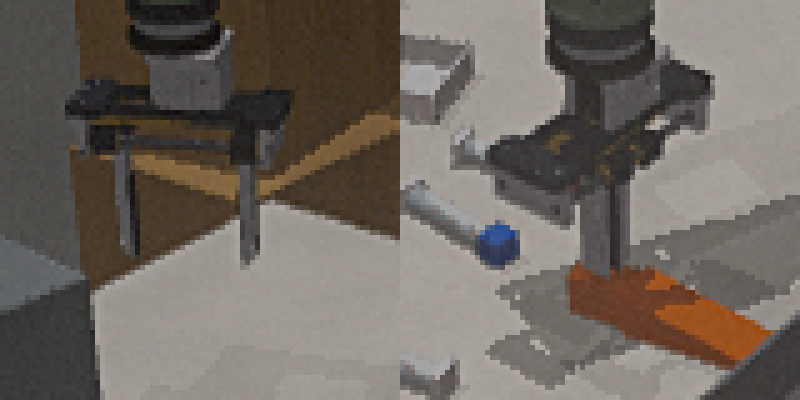

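The crop shows the real fingertips ending about 28 mm above the reported TCP, standing on top of the block. I'll open, go 28 mm deeper and grip.

Emit:
drive_tool --motion '[{"slide": [0, 0, -10], "twist": -0.05}, {"slide": [0, 0, -10], "twist": -0.1}, {"slide": [0, 0, -10], "twist": -0.14}, {"slide": [0, 0, -10], "twist": -0.17}, {"slide": [0, 0, -10], "twist": -0.17}]' --hand 0.6

```text
time: 6.35
eef_pos: [0.5091, -0.1491, 0.0174]
orientation: [[-0.139, 0.99, -0.0], [0.99, 0.139, 0.0], [0.0, -0.0, -1.0]]
contact_force: [-0.5, -0.0, -0.3]
width: 0.0393
gripper_force: 0.0
```

Emit:
drive_tool --motion '[{"slide": [0, 0, 0], "twist": 0}, {"slide": [0, 0, 0], "twist": 0}, {"slide": [0, 0, 0], "twist": 0}, {"slide": [0, 0, 0], "twist": 0}, {"slide": [0, 0, 0], "twist": 0}]'

```text
time: 6.77
eef_pos: [0.5091, -0.1492, 0.0173]
orientation: [[-0.138, 0.99, -0.0], [0.99, 0.138, 0.0], [0.0, -0.0, -1.0]]
contact_force: [0.4, -0.9, 0.1]
width: 0.0564
gripper_force: 0.0
```

Emit:
drive_tool --motion '[{"slide": [0, 0, 8], "twist": 0}, {"slide": [0, 0, 16], "twist": 0}, {"slide": [0, 0, 23], "twist": 0}, {"slide": [0, 0, 29], "twist": 0}, {"slide": [0, 0, 32], "twist": 0}]'

```text
time: 7.18
eef_pos: [0.508, -0.1486, -0.0164]
orientation: [[-0.139, 0.99, -0.002], [0.99, 0.139, 0.001], [0.002, -0.002, -1.0]]
contact_force: [-0.1, 0.5, -0.1]
width: 0.0563
gripper_force: 0.0
```

Emit:
drive_tool --motion '[{"slide": [0, 0, 0], "twist": 0}, {"slide": [0, 0, 0], "twist": 0}, {"slide": [0, 0, 0], "twist": 0}, {"slide": [0, 0, 0], "twist": 0}, {"slide": [0, 0, 0], "twist": 0}]' --hand 0.1

```text
time: 7.6
eef_pos: [0.5095, -0.1493, -0.0143]
orientation: [[-0.139, 0.99, 0.001], [0.99, 0.139, -0.0], [-0.001, 0.001, -1.0]]
contact_force: [0.6, -0.2, -0.6]
width: 0.0317
gripper_force: 29.7
```

Emit:
drive_tool --motion '[{"slide": [0, 0, 0], "twist": 0.04}, {"slide": [0, 0, 0], "twist": 0.08}, {"slide": [0, 0, 0], "twist": 0.12}, {"slide": [0, 0, 0], "twist": 0.16}, {"slide": [0, 0, 0], "twist": 0.17}]'

```text
time: 8.02
eef_pos: [0.5094, -0.1492, -0.0143]
orientation: [[0.032, 0.999, 0.0], [0.999, -0.032, -0.0], [-0.0, 0.0, -1.0]]
contact_force: [0.1, 0.0, 0.4]
width: 0.032
gripper_force: 29.7
```

Emit:
drive_tool --motion '[{"slide": [10, 0, 0], "twist": 0}, {"slide": [20, 0, 0], "twist": 0}, {"slide": [30, 0, 0], "twist": 0}, {"slide": [40, 0, 0], "twist": 0}, {"slide": [50, 0, 0], "twist": 0}]'

```text
time: 8.43
eef_pos: [0.5111, -0.0982, -0.0143]
orientation: [[0.03, 1.0, 0.001], [1.0, -0.03, -0.001], [-0.001, 0.001, -1.0]]
contact_force: [0.0, -2.3, 1.8]
width: 0.0319
gripper_force: 29.7
```

Emit:
drive_tool --motion '[{"slide": [8, 0, 0], "twist": 0}, {"slide": [16, 0, 0], "twist": 0}, {"slide": [24, 0, 0], "twist": 0}, {"slide": [32, 0, 0], "twist": 0}, {"slide": [40, 0, 0], "twist": 0}]'

```text
time: 8.85
eef_pos: [0.5125, -0.0616, -0.0143]
orientation: [[0.029, 1.0, 0.001], [1.0, -0.029, -0.006], [-0.006, 0.001, -1.0]]
contact_force: [-0.7, -10.1, 0.1]
width: 0.0316
gripper_force: 29.7
```

Run:
```python
from h import *
save('scene','s6.png');save('top','t6.png')
a=cv2.imread('pics/s0.png')[222:257,278:334];b=cv2.imread('pics/s6.png')[222:257,278:334]
t=[cv2.imread(f'pics/{n}.png')[145:180,198:254] for n in('t0','t6')]
cv2.imwrite('pics/c6.png',cv2.resize(np.vstack([np.hstack([a,b]),np.hstack(t)]),None,fx=7,fy=7,interpolation=cv2.INTER_CUBIC))
s=sense();print(s['time'],s['eef_pos'],s['gripper_force'],s['contact_force'],s['width'])
for c in('scene','top'):print([(round(d['conf'],2),np.round(d['bbox']).tolist()) for d in finder.look_for(c,'bubble')])
```

```text
8.95 [ 0.51247025 -0.05971128 -0.01427992] 29.678384363651276 [ 0.14864244 -4.75389643  2.97004168] 0.03215423359152515
[]
[(0.35, [361.0, 275.0, 408.0, 292.0])]
```

View pics/c6.png

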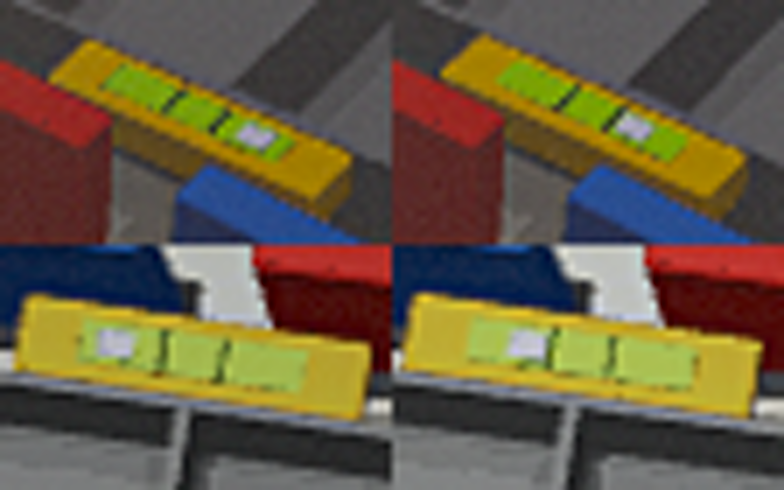

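The bubble is off to the +y side of the lines, at about +22 mm (it started at +31 mm), so it needs about 42 mm more push.

Emit:
drive_tool --motion '[{"slide": [8, 0, 0], "twist": 0}, {"slide": [16, 0, 0], "twist": 0}, {"slide": [24, 0, 0], "twist": 0}, {"slide": [32, 0, 0], "twist": 0}, {"slide": [37, 0, 0], "twist": 0}]'

```text
time: 9.47
eef_pos: [0.5136, -0.0244, -0.0143]
orientation: [[0.03, 1.0, 0.001], [1.0, -0.03, -0.005], [-0.005, 0.001, -1.0]]
contact_force: [-0.9, -10.5, 2.2]
width: 0.0318
gripper_force: 29.7
```

```bash
cat > bub.py <<'E'
from h import *
def bub(cam='top'):
    im=grab_frame(cam); hsv=cv2.cvtColor(im,cv2.COLOR_RGB2HSV)
    d=im.astype(float); return im
def measure(cam,zr=.135):
    # project level block: find yellow mask near expected, principal axis, profile along axis
    im=grab_frame(cam);x0,x1,y0,y1=(198,258,140,185) if cam=='top' else (275,340,215,260)
    c=cv2.resize(im[y0:y1,x0:x1],None,fx=8,fy=8,interpolation=cv2.INTER_CUBIC);h=cv2.cvtColor(c,cv2.COLOR_RGB2HSV)
    y=cv2.inRange(h,(18,100,60),(60,255,255));y=cv2.morphologyEx(y,cv2.MORPH_CLOSE,np.ones((25,25)))
    k=max(cv2.findContours(y,0,2)[0],key=cv2.contourArea);r=np.zeros(y.shape,np.uint8);cv2.drawContours(r,[k],-1,255,-1);r=cv2.erode(r,np.ones((13,13)))
    g=cv2.inRange(h,(30,100,60),(60,255,255))&r
    w=cv2.inRange(h,(0,0,120),(180,70,255))&r
    f=lambda m:np.argwhere(m)[:,::-1].astype(float)
    win=f(g|w);bb=f(w)
    ax=np.linalg.svd(win-win.mean(0),full_matrices=False)[2][0];
    q=(win@ax);s=(bb@ax).mean();mid=(q.min()+q.max())/2
    return (s-mid)/(q.max()-q.min()), len(bb)
E
python3 - <<'E'
from bub import *
save('scene','s7.png');save('top','t7.png')
for c in('scene','top'):
    try:print(c,measure(c))
    except Exception as e:print(c,e)
a=cv2.imread('pics/s7.png')[222:257,278:334];t=cv2.imread('pics/t7.png')[145:180,198:254]
cv2.imwrite('pics/c7.png',cv2.resize(np.hstack([a,t]),None,fx=7,fy=7,interpolation=cv2.INTER_CUBIC))
s=sense();print(s['time'],s['eef_pos'],s['gripper_force'],s['contact_force'],s['width'])
E
```

```text
scene (np.float64(0.0034816692601511716), 812)
top (np.float64(0.0630469906024124), 1437)
9.6667 [ 0.51358797 -0.02324325 -0.01429954] 29.678751826286316 [-0.83405381 -6.43906925  2.81982505] 0.03185404525228492
```

View pics/c7.png

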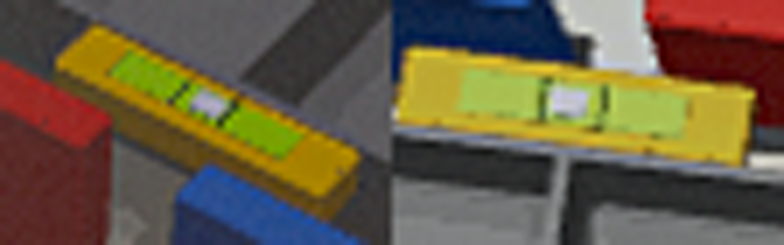

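The bubble lies between the lines, about 2 mm to the + side, so 3 mm more and release.

Emit:
drive_tool --motion '[{"slide": [1, 0, 0], "twist": 0}, {"slide": [2, 0, 0], "twist": 0}, {"slide": [3, 0, 0], "twist": 0}, {"slide": [3, 0, 0], "twist": 0}, {"slide": [3, 0, 0], "twist": 0}]'

```text
time: 10.08
eef_pos: [0.5136, -0.0216, -0.0143]
orientation: [[0.03, 1.0, 0.001], [1.0, -0.03, -0.004], [-0.004, 0.001, -1.0]]
contact_force: [-0.2, -10.0, 2.5]
width: 0.0321
gripper_force: 29.7
```

Emit:
drive_tool --motion '[{"slide": [0, 0, 0], "twist": 0}, {"slide": [0, 0, 0], "twist": 0}, {"slide": [0, 0, 0], "twist": 0}, {"slide": [0, 0, 0], "twist": 0}, {"slide": [0, 0, 0], "twist": 0}]' --hand 0.55

```text
time: 10.5
eef_pos: [0.5127, -0.0186, -0.015]
orientation: [[0.031, 1.0, -0.001], [1.0, -0.031, 0.001], [0.001, -0.001, -1.0]]
contact_force: [-0.6, -0.8, -0.1]
width: 0.0518
gripper_force: 0.0
```

Emit:
drive_tool --motion '[{"slide": [0, 0, -20], "twist": 0}, {"slide": [0, 0, -60], "twist": 0}, {"slide": [0, 0, -100], "twist": 0}, {"slide": [0, 0, -140], "twist": 0}, {"slide": [0, 0, -180], "twist": 0}]'

```text
time: 10.92
eef_pos: [0.5125, -0.0186, 0.1669]
orientation: [[0.031, 1.0, -0.001], [1.0, -0.031, 0.001], [0.001, -0.001, -1.0]]
contact_force: [1.4, -0.5, -0.4]
width: 0.0515
gripper_force: 0.0
```

Run:
```python
from bub import *
save('scene','s8.png');save('top','t8.png')
for c in('scene','top'):
    try:print(c,measure(c))
    except Exception as e:print(c,e)
s=sense();print(s['time'],s['eef_pos'],s['gripper_force'],s['contact_force'],s['width'],s['joint_positions'])
w=lambda u,v,z:world('top',u,v,z)
for cam in('top',):
  ims=grab_frame(cam)
  for t in ['wedge_tail','cup_tab','tube_red1_mid','tube_blue1_mid']:
    print(t,[(round(d['conf'],2),np.round(d['bbox']).tolist()) for d in finder.look_for(cam,t)])
```

```text
scene (np.float64(-0.004975998613887902), 800)
top (np.float64(0.07117196125608748), 1426)
11.1167 [ 0.51420818 -0.01908834  0.16684182] 0.0 [-1.25651129  0.14270019 -0.62886571] 0.05201839513297768 [-2.05630338e-01  8.07460367e-02  1.69848059e+00  2.92746751e-04
  1.35900299e+00 -1.75004830e-01]
wedge_tail [(0.57, [244.0, 230.0, 269.0, 241.0]), (0.16, [119.0, 210.0, 147.0, 245.0])]
cup_tab [(0.89, [149.0, 248.0, 185.0, 275.0]), (0.72, [117.0, 212.0, 148.0, 246.0]), (0.22, [360.0, 242.0, 403.0, 259.0])]
tube_red1_mid []
tube_blue1_mid [(0.31, [163.0, 153.0, 268.0, 238.0]), (0.31, [165.0, 153.0, 267.0, 236.0])]
```

Emit:
drive_tool --motion '[{"slide": [-13, 34, 0], "twist": -0.04}, {"slide": [-26, 68, 0], "twist": -0.08}, {"slide": [-40, 102, 0], "twist": -0.08}, {"slide": [-53, 136, 0], "twist": -0.08}, {"slide": [-66, 170, 0], "twist": -0.08}]'

```text
time: 11.78
eef_pos: [0.6815, -0.0908, 0.1631]
orientation: [[-0.049, 0.999, -0.003], [0.999, 0.049, 0.001], [0.001, -0.003, -1.0]]
contact_force: [0.4, -0.0, 0.2]
width: 0.0514
gripper_force: 0.0
```

Emit:
drive_tool --motion '[{"slide": [0, 0, 40], "twist": 0}, {"slide": [0, 0, 80], "twist": 0}, {"slide": [0, 0, 115], "twist": 0}, {"slide": [0, 0, 140], "twist": 0}, {"slide": [0, 0, 150], "twist": 0}]'

```text
time: 12.2
eef_pos: [0.6754, -0.0891, 0.0074]
orientation: [[-0.049, 0.999, -0.012], [0.999, 0.049, 0.003], [0.004, -0.012, -1.0]]
contact_force: [-0.5, -0.3, -0.3]
width: 0.0517
gripper_force: 0.0
```

Emit:
drive_tool --motion '[{"slide": [0, 0, 10], "twist": 0}, {"slide": [0, 0, 20], "twist": 0}, {"slide": [0, 0, 30], "twist": 0}, {"slide": [0, 0, 38], "twist": 0}, {"slide": [0, 0, 41], "twist": 0}]'

```text
time: 12.62
eef_pos: [0.6811, -0.0904, -0.026]
orientation: [[-0.049, 0.999, -0.0], [0.999, 0.049, 0.0], [0.0, -0.0, -1.0]]
contact_force: [-0.5, -0.1, -0.7]
width: 0.0517
gripper_force: 0.0
```

Emit:
drive_tool --motion '[{"slide": [0, 0, 0], "twist": 0}, {"slide": [0, 0, 0], "twist": 0}, {"slide": [0, 0, 0], "twist": 0}, {"slide": [0, 0, 0], "twist": 0}, {"slide": [0, 0, 0], "twist": 0}]' --hand 0.1

```text
time: 13.03
eef_pos: [0.6817, -0.0906, -0.0248]
orientation: [[-0.049, 0.999, 0.001], [0.999, 0.049, -0.0], [-0.0, 0.001, -1.0]]
contact_force: [0.1, 0.5, -0.1]
width: 0.0217
gripper_force: 0.2
```

Emit:
drive_tool --motion '[{"slide": [0, 0, 0], "twist": 0}, {"slide": [0, 0, -30], "twist": 0}, {"slide": [0, 0, -70], "twist": 0}, {"slide": [0, 0, -110], "twist": 0}, {"slide": [0, 0, -150], "twist": 0}]'

```text
time: 13.45
eef_pos: [0.6804, -0.0903, 0.1254]
orientation: [[-0.049, 0.999, -0.001], [0.999, 0.049, 0.0], [0.0, -0.001, -1.0]]
contact_force: [0.7, -0.7, -0.2]
width: 0.0192
gripper_force: 29.7
```

Emit:
drive_tool --motion '[{"slide": [0, 0, -35], "twist": 0.12}, {"slide": [0, 0, -70], "twist": 0.24}, {"slide": [42, -20, -75], "twist": 0.36}, {"slide": [83, -40, -75], "twist": 0.48}, {"slide": [125, -59, -75], "twist": 0.6}]'

```text
time: 13.87
eef_pos: [0.6223, 0.0199, 0.201]
orientation: [[0.53, 0.848, 0.003], [0.848, -0.53, -0.0], [0.002, 0.003, -1.0]]
contact_force: [0.6, 0.8, -0.5]
width: 0.0192
gripper_force: 29.7
```

Emit:
drive_tool --motion '[{"slide": [14, -24, 0], "twist": 0.12}, {"slide": [28, -48, 0], "twist": 0.24}, {"slide": [42, -72, 0], "twist": 0.36}, {"slide": [56, -96, 0], "twist": 0.48}, {"slide": [70, -119, 0], "twist": 0.6}]'

```text
time: 14.28
eef_pos: [0.5564, 0.1427, 0.1995]
orientation: [[0.916, 0.402, 0.0], [0.402, -0.916, 0.0], [0.0, -0.0, -1.0]]
contact_force: [0.8, 0.6, -0.6]
width: 0.0189
gripper_force: 29.7
```

Emit:
drive_tool --motion '[{"slide": [0, 0, 0], "twist": 0.12}, {"slide": [0, 0, 0], "twist": 0.24}, {"slide": [0, 0, 0], "twist": 0.36}, {"slide": [0, 0, 0], "twist": 0.45}, {"slide": [0, 0, 0], "twist": 0.45}]'

```text
time: 14.7
eef_pos: [0.5573, 0.1416, 0.1994]
orientation: [[1.0, -0.031, 0.0], [-0.031, -1.0, 0.0], [0.0, -0.0, -1.0]]
contact_force: [-0.1, -0.2, -1.1]
width: 0.0189
gripper_force: 29.7
```

Run:
```python
from h import *
save('wrist','w9.png')
s=sense();print(s['time'],s['eef_pos'],s['orientation'].round(3).tolist(),s['gripper_force'],s['contact_force'],s['width'],s['joint_positions'].round(2))
```

```text
14.75 [0.55733437 0.1415722  0.19935611] [[1.0, -0.028, 0.0], [-0.028, -1.0, 0.0], [0.0, -0.0, -1.0]] 29.709400534629822 [ 0.09328923  0.53132305 -0.72884428] 0.019179696461235175 [0.1  0.19 1.51 0.   1.44 1.7 ]
```

View pics/w9.png

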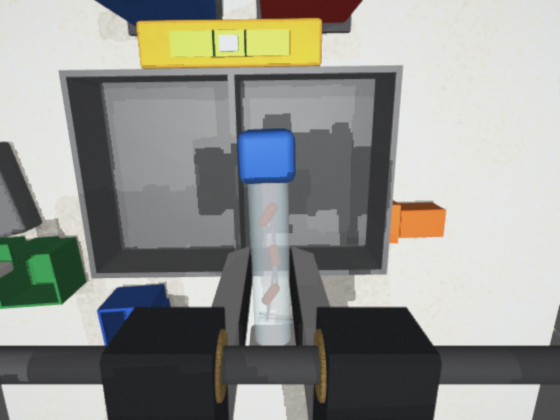

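The bubble at (229,43) sits centred between the lines (214 and 244), and the tray rim corners are at (62,73), (401,68), (388,272) and (93,277). The blue tube is held along tool x.

Run:
```python
from h import *
w=lambda u,v,z:world('wrist',u,v,z)
C=[w(u,v,.1145) for u,v in[(62,73),(401,68),(388,273),(93,277)]]
c=np.mean(C,0);print('corners',np.round(C,4).tolist(),'centre',c.round(4))
print('sizes',[np.linalg.norm(C[i]-C[i-1]).round(3) for i in range(4)])
a=[np.arctan2(*(C[0]-C[3])[1::-1]),np.arctan2(*(C[1]-C[2])[1::-1]),np.arctan2(*(C[3]-C[2])[1::-1])-np.pi/2,np.arctan2(*(C[0]-C[1])[1::-1])-np.pi/2];print(np.round(a,3))
s=sense();zt=s['eef_pos'][2]+.035
print('tube cap top edge/near edge, foot',[(w(u,v,zt+.013)-s['eef_pos']).round(3).tolist() for u,v in [(267,129),(267,165),(272,325)]])
for u,v in[(250,180),(290,180)]: print((w(u,v,zt)-s['eef_pos']).round(4))
y=np.arctan2(0,1);ex=np.array([np.cos(np.mean(a)),np.sin(np.mean(a)),0]);ey=np.array([-ex[1],ex[0],0])
print('blue',(c+.065*ey).round(4),'red',(c-.065*ey).round(4),'yaw',np.mean(a))
print('cup px',[w(u,v,.055).round(3).tolist() for u,v in[(80,240),(72,296),(0,305),(0,240)]])
```

```text
corners [[0.6695, 0.2982, 0.1145], [0.6657, 0.0376, 0.1145], [0.4945, 0.0375, 0.1145], [0.4981, 0.3018, 0.1145]] centre [0.582  0.1688 0.1145]
sizes [np.float64(0.171), np.float64(0.261), np.float64(0.171), np.float64(0.264)]
[-0.021  0.001 -0.014 -0.015]
tube cap top edge/near edge, foot [[0.071, -0.001, 0.048], [0.056, -0.001, 0.048], [-0.027, -0.001, 0.048]]
[0.0465 0.0083 0.035 ]
[ 0.0459 -0.0115  0.035 ]
blue [0.5828 0.2338 0.1145] red [0.5812 0.1038 0.1145] yaw -0.01217289100046787
cup px [[0.513, 0.341, 0.055], [0.449, 0.361, 0.055], [0.44, 0.442, 0.055], [0.515, 0.425, 0.055]]
```

Emit:
drive_tool --motion '[{"slide": [5, -40, 0], "twist": 0}, {"slide": [10, -80, 0], "twist": 0}, {"slide": [10, -123, 0], "twist": 0}, {"slide": [10, -123, 20], "twist": 0}, {"slide": [10, -123, 40], "twist": 0}]'

```text
time: 15.17
eef_pos: [0.5724, 0.2674, 0.1606]
orientation: [[1.0, -0.024, 0.004], [-0.024, -1.0, 0.002], [0.004, -0.002, -1.0]]
contact_force: [-0.9, -1.0, -0.7]
width: 0.019
gripper_force: 29.7
```

Emit:
drive_tool --motion '[{"slide": [0, 0, 30], "twist": 0}, {"slide": [0, 0, 60], "twist": 0}, {"slide": [0, 0, 90], "twist": 0}, {"slide": [0, 0, 110], "twist": 0}, {"slide": [0, 0, 120], "twist": 0}]'

```text
time: 15.58
eef_pos: [0.5682, 0.2632, 0.0353]
orientation: [[1.0, -0.028, -0.006], [-0.028, -1.0, -0.002], [-0.006, 0.002, -1.0]]
contact_force: [-0.1, -0.9, -1.2]
width: 0.0188
gripper_force: 29.7
```

Emit:
drive_tool --motion '[{"slide": [0, 0, 3], "twist": 0}, {"slide": [0, 0, 5], "twist": 0}, {"slide": [0, 0, 5], "twist": 0}, {"slide": [0, 0, 5], "twist": 0}, {"slide": [0, 0, 5], "twist": 0}]'

```text
time: 16.0
eef_pos: [0.5727, 0.2646, 0.0363]
orientation: [[1.0, -0.03, 0.003], [-0.03, -1.0, 0.001], [0.003, -0.001, -1.0]]
contact_force: [0.1, 0.3, -0.8]
width: 0.0194
gripper_force: 29.7
```

Emit:
drive_tool --motion '[{"slide": [0, 0, 0], "twist": 0}, {"slide": [0, 0, 0], "twist": 0}, {"slide": [0, 0, 0], "twist": 0}, {"slide": [0, 0, 0], "twist": 0}, {"slide": [0, 0, 0], "twist": 0}]' --hand 0.28

```text
time: 16.42
eef_pos: [0.5713, 0.2642, 0.0345]
orientation: [[1.0, -0.03, 0.0], [-0.03, -1.0, 0.0], [0.0, -0.0, -1.0]]
contact_force: [-0.5, -0.3, -0.4]
width: 0.0267
gripper_force: 0.0
```

Emit:
drive_tool --motion '[{"slide": [0, 0, -30], "twist": 0}, {"slide": [0, 0, -70], "twist": 0}, {"slide": [0, 0, -110], "twist": 0}, {"slide": [0, 0, -140], "twist": 0}, {"slide": [0, 0, -140], "twist": 0}]'

```text
time: 16.83
eef_pos: [0.5766, 0.2659, 0.1838]
orientation: [[0.999, -0.03, 0.015], [-0.03, -1.0, 0.005], [0.015, -0.005, -1.0]]
contact_force: [0.5, -0.4, 1.7]
width: 0.0263
gripper_force: 0.0
```

Emit:
drive_tool --motion '[{"slide": [-2, 37, -7], "twist": 0}, {"slide": [-4, 74, -14], "twist": 0}, {"slide": [-7, 111, -21], "twist": 0}, {"slide": [-9, 148, -28], "twist": 0}, {"slide": [-11, 185, -35], "twist": 0}]' --hand 0.55

```text
time: 17.25
eef_pos: [0.5538, 0.0781, 0.2091]
orientation: [[1.0, -0.03, -0.001], [-0.03, -1.0, -0.0], [-0.001, 0.0, -1.0]]
contact_force: [0.2, -1.0, 0.3]
width: 0.0512
gripper_force: 0.0
```

Emit:
drive_tool --motion '[{"slide": [-2, 37, -7], "twist": 0}, {"slide": [-4, 74, -14], "twist": 0}, {"slide": [-7, 111, -21], "twist": 0}, {"slide": [-9, 148, -28], "twist": 0}, {"slide": [-11, 185, -35], "twist": 0}]'

```text
time: 17.67
eef_pos: [0.5373, -0.1066, 0.2442]
orientation: [[1.0, -0.03, -0.0], [-0.03, -1.0, 0.0], [-0.0, -0.0, -1.0]]
contact_force: [0.0, -0.3, 0.0]
width: 0.0517
gripper_force: 0.0
```

Emit:
drive_tool --motion '[{"slide": [-2, 37, -7], "twist": 0}, {"slide": [-4, 74, -14], "twist": 0}, {"slide": [-7, 111, -21], "twist": 0}, {"slide": [-9, 148, -28], "twist": 0}, {"slide": [-11, 185, -35], "twist": 0}]'

```text
time: 18.08
eef_pos: [0.5208, -0.2912, 0.2791]
orientation: [[1.0, -0.03, -0.0], [-0.03, -1.0, 0.0], [-0.0, -0.0, -1.0]]
contact_force: [0.9, -0.0, 0.6]
width: 0.0516
gripper_force: 0.0
```

Emit:
drive_tool --motion '[{"slide": [0, 0, 0], "twist": -0.12}, {"slide": [0, 0, 0], "twist": -0.24}, {"slide": [0, 0, 0], "twist": -0.36}, {"slide": [0, 0, 0], "twist": -0.48}, {"slide": [0, 0, 0], "twist": -0.6}]'

```text
time: 18.5
eef_pos: [0.5211, -0.2897, 0.2785]
orientation: [[0.839, 0.544, -0.001], [0.544, -0.839, 0.001], [-0.0, -0.001, -1.0]]
contact_force: [0.9, -0.2, -0.0]
width: 0.0518
gripper_force: 0.0
```

```bash
cat > tubes.py <<'E'
from h import *
def caps(im,col):
    h=cv2.cvtColor(im,cv2.COLOR_RGB2HSV)
    m=cv2.inRange(h,(105,150,60),(128,255,255)) if col=='blue' else cv2.inRange(h,(0,170,80),(5,255,255))|cv2.inRange(h,(172,170,80),(180,255,255))
    n,l,st,ce=cv2.connectedComponentsWithStats(m)
    return [ce[i] for i in range(1,n) if st[i,4]>60]
def tubes(cam='wrist'):
    im=save(cam,'tb.png')
    for col in('red','blue'):
        cs=caps(im,col)
        print(col,'caps',[world(cam,*c,.018).round(3)[:2].tolist() for c in cs])
        for d in finder.silhouettes(cam,f'tube_{col}1_mid'):
            if d['conf']<.3: continue
            q=np.argwhere(d['mask'])[:,::-1].astype(np.float32)
            (c,(a,b),_)=cv2.minAreaRect(q);bx=cv2.boxPoints(((c),(a,b),_))
            e=[bx[1]-bx[0],bx[2]-bx[1]];e=max(e,key=np.linalg.norm)
            A,B=world(cam,*(np.array(c)+e/2),.013),world(cam,*(np.array(c)-e/2),.013)
            print(col,round(d['conf'],2),((A+B)/2).round(4)[:2],'len',np.linalg.norm(A-B).round(3),'ang',np.round(np.arctan2(*(A-B)[1::-1])%np.pi,3))
if __name__=='__main__':
    s=sense();print(s['time'],s['eef_pos'],s['orientation'].round(3).tolist());tubes()
E
python3 tubes.py
```

```text
18.5 [ 0.52113097 -0.28970895  0.27849416] [[0.839, 0.544, -0.001], [0.544, -0.839, 0.001], [-0.0, -0.001, -1.0]]
red caps [[0.672, -0.287], [0.395, -0.271]]
blue caps [[0.378, 0.011], [0.506, -0.259], [0.518, -0.503]]
```

Emit:
drive_tool --motion '[{"slide": [30, 7, 10], "twist": -0.12}, {"slide": [60, 14, 20], "twist": -0.24}, {"slide": [90, 21, 35], "twist": -0.36}, {"slide": [120, 29, 50], "twist": -0.48}, {"slide": [147, 36, 65], "twist": -0.6}]'

```text
time: 19.07
eef_pos: [0.6662, -0.2398, 0.2134]
orientation: [[0.388, 0.922, 0.0], [0.922, -0.388, -0.0], [0.0, 0.0, -1.0]]
contact_force: [-0.2, -0.0, -0.2]
width: 0.0518
gripper_force: 0.0
```

Emit:
drive_tool --motion '[{"slide": [0, 0, 30], "twist": -0.12}, {"slide": [0, 0, 60], "twist": -0.24}, {"slide": [0, 0, 90], "twist": -0.36}, {"slide": [0, 0, 115], "twist": -0.48}, {"slide": [0, 0, 135], "twist": -0.555}]'

```text
time: 19.48
eef_pos: [0.6631, -0.2396, 0.0757]
orientation: [[-0.156, 0.988, -0.004], [0.988, 0.156, 0.002], [0.002, -0.003, -1.0]]
contact_force: [0.3, -0.1, -0.3]
width: 0.0517
gripper_force: 0.0
```

Emit:
drive_tool --motion '[{"slide": [0, 0, 30], "twist": 0}, {"slide": [0, 0, 60], "twist": 0}, {"slide": [0, 0, 85], "twist": 0}, {"slide": [0, 0, 100], "twist": 0}, {"slide": [0, 0, 103], "twist": 0}]'

```text
time: 19.9
eef_pos: [0.6614, -0.2389, -0.0284]
orientation: [[-0.152, 0.988, -0.007], [0.988, 0.152, 0.003], [0.005, -0.006, -1.0]]
contact_force: [-0.8, 0.1, -1.8]
width: 0.0515
gripper_force: 0.0
```

Emit:
drive_tool --motion '[{"slide": [0, 0, 0], "twist": 0}, {"slide": [0, 0, 0], "twist": 0}, {"slide": [0, 0, 0], "twist": 0}, {"slide": [0, 0, 0], "twist": 0}, {"slide": [0, 0, 0], "twist": 0}]' --hand 0.1

```text
time: 20.32
eef_pos: [0.666, -0.2413, -0.0216]
orientation: [[-0.153, 0.988, 0.003], [0.988, 0.153, -0.001], [-0.002, 0.003, -1.0]]
contact_force: [-1.0, -0.7, -0.8]
width: 0.0216
gripper_force: 0.2
```

Emit:
drive_tool --motion '[{"slide": [0, 0, 0], "twist": 0}, {"slide": [0, 0, -30], "twist": 0}, {"slide": [0, 0, -70], "twist": 0}, {"slide": [0, 0, -110], "twist": 0}, {"slide": [0, 0, -150], "twist": 0}]'

```text
time: 20.73
eef_pos: [0.6641, -0.2403, 0.1276]
orientation: [[-0.153, 0.988, -0.001], [0.988, 0.153, 0.001], [0.001, -0.001, -1.0]]
contact_force: [0.9, -1.4, 0.4]
width: 0.019
gripper_force: 30.0
```

Emit:
drive_tool --motion '[{"slide": [20, -2, -30], "twist": 0.12}, {"slide": [60, -6, -40], "twist": 0.24}, {"slide": [100, -10, -50], "twist": 0.36}, {"slide": [140, -14, -50], "twist": 0.48}, {"slide": [180, -18, -50], "twist": 0.6}]'

```text
time: 21.15
eef_pos: [0.6193, -0.0643, 0.1781]
orientation: [[0.438, 0.899, 0.003], [0.899, -0.438, -0.001], [0.001, 0.003, -1.0]]
contact_force: [0.4, 0.7, 0.1]
width: 0.0188
gripper_force: 30.0
```

Emit:
drive_tool --motion '[{"slide": [22, -19, 0], "twist": 0.12}, {"slide": [44, -37, 0], "twist": 0.24}, {"slide": [66, -56, 0], "twist": 0.36}, {"slide": [88, -74, 0], "twist": 0.48}, {"slide": [110, -93, 0], "twist": 0.6}]'

```text
time: 21.57
eef_pos: [0.5823, 0.0752, 0.1767]
orientation: [[0.868, 0.496, 0.001], [0.496, -0.868, 0.0], [0.001, 0.0, -1.0]]
contact_force: [0.7, 0.4, -1.1]
width: 0.0194
gripper_force: 30.0
```

Emit:
drive_tool --motion '[{"slide": [0, 0, 0], "twist": 0.12}, {"slide": [0, 0, 0], "twist": 0.24}, {"slide": [0, 0, 0], "twist": 0.36}, {"slide": [0, 0, 20], "twist": 0.48}, {"slide": [0, 0, 40], "twist": 0.54}]'

```text
time: 21.98
eef_pos: [0.5845, 0.074, 0.1381]
orientation: [[1.0, -0.02, 0.005], [-0.02, -1.0, -0.0], [0.005, 0.0, -1.0]]
contact_force: [-0.7, -0.0, -1.3]
width: 0.019
gripper_force: 30.0
```

Emit:
drive_tool --motion '[{"slide": [0, 0, 0], "twist": 0}, {"slide": [0, 0, 30], "twist": 0}, {"slide": [0, 0, 60], "twist": 0}, {"slide": [0, 0, 85], "twist": 0}, {"slide": [0, 0, 97], "twist": 0}]'

```text
time: 22.4
eef_pos: [0.5804, 0.0738, 0.0366]
orientation: [[1.0, -0.014, -0.005], [-0.014, -1.0, 0.0], [-0.005, -0.0, -1.0]]
contact_force: [-0.6, -0.2, -1.4]
width: 0.0192
gripper_force: 30.0
```

Emit:
drive_tool --motion '[{"slide": [0, 0, 0], "twist": 0}, {"slide": [0, 0, 0], "twist": 0}, {"slide": [0, 0, 0], "twist": 0}, {"slide": [0, 0, 0], "twist": 0}, {"slide": [0, 0, 0], "twist": 0}]' --hand 0.28

```text
time: 22.82
eef_pos: [0.5846, 0.0738, 0.0415]
orientation: [[1.0, -0.015, 0.004], [-0.015, -1.0, -0.0], [0.004, 0.0, -1.0]]
contact_force: [-0.2, 0.7, -0.4]
width: 0.0265
gripper_force: 0.0
```

Emit:
drive_tool --motion '[{"slide": [0, 0, -30], "twist": 0}, {"slide": [0, 0, -70], "twist": 0}, {"slide": [0, 0, -110], "twist": 0}, {"slide": [0, 0, -150], "twist": 0}, {"slide": [0, 0, -150], "twist": 0}]'

```text
time: 23.23
eef_pos: [0.5898, 0.0738, 0.2014]
orientation: [[1.0, -0.015, 0.021], [-0.015, -1.0, -0.0], [0.021, 0.0, -1.0]]
contact_force: [0.7, 0.1, 1.0]
width: 0.0265
gripper_force: 0.0
```

Emit:
drive_tool --motion '[{"slide": [-7, 38, 0], "twist": -0.12}, {"slide": [-14, 76, 0], "twist": -0.24}, {"slide": [-21, 114, 0], "twist": -0.36}, {"slide": [-28, 152, 0], "twist": -0.48}, {"slide": [-37, 190, 0], "twist": -0.6}]' --hand 0.55

```text
time: 23.65
eef_pos: [0.5443, -0.113, 0.1905]
orientation: [[0.841, 0.541, 0.003], [0.541, -0.841, -0.001], [0.002, 0.002, -1.0]]
contact_force: [0.1, 1.0, -0.1]
width: 0.0514
gripper_force: 0.0
```

Emit:
drive_tool --motion '[{"slide": [-28, 28, 0], "twist": -0.12}, {"slide": [-57, 55, 0], "twist": -0.24}, {"slide": [-85, 83, 0], "twist": -0.36}, {"slide": [-114, 110, 0], "twist": -0.48}, {"slide": [-142, 138, 0], "twist": -0.6}]'

```text
time: 24.07
eef_pos: [0.4986, -0.3018, 0.1905]
orientation: [[0.404, 0.915, 0.002], [0.915, -0.404, -0.001], [-0.0, 0.002, -1.0]]
contact_force: [1.0, 0.2, -0.5]
width: 0.0514
gripper_force: 0.0
```

Emit:
drive_tool --motion '[{"slide": [0, 0, 0], "twist": -0.12}, {"slide": [0, 0, 30], "twist": -0.24}, {"slide": [0, 0, 65], "twist": -0.265}, {"slide": [0, 0, 100], "twist": -0.265}, {"slide": [0, 0, 120], "twist": -0.265}]'

```text
time: 24.48
eef_pos: [0.4973, -0.2989, 0.0663]
orientation: [[0.157, 0.988, -0.003], [0.988, -0.157, 0.002], [0.002, -0.003, -1.0]]
contact_force: [-0.8, 0.5, 0.3]
width: 0.0517
gripper_force: 0.0
```

Run:
```python
from tubes import *
s=sense();print(s['time'],s['eef_pos'],s['orientation'].round(3).tolist(),s['width'])
im=save('wrist','w10.png')
for col in('red','blue'):print(col,[(c.round(),world('wrist',*c,.018).round(3)[:2].tolist()) for c in caps(im,col)])
```

```text
24.4833 [ 0.4972547  -0.2989106   0.06633481] [[0.157, 0.988, -0.003], [0.988, -0.157, 0.002], [0.002, -0.003, -1.0]] 0.05169749796185813
red [(array([127., 206.]), [0.393, -0.269])]
blue [(array([273., 166.]), [0.503, -0.257])]
```

View pics/w10.png

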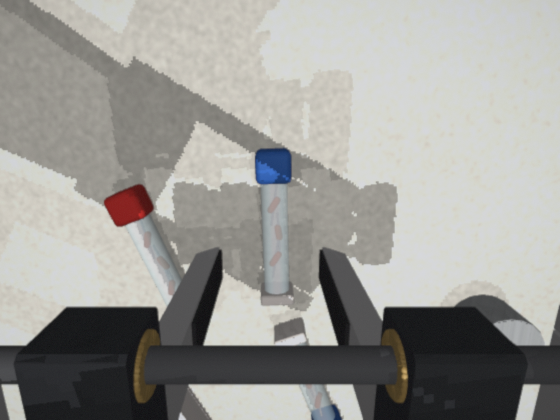

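The tube (blue cap at (273,166)) is aligned between the fingers; r2's cap is at (127,206), clear of the left finger.

Emit:
drive_tool --motion '[{"slide": [-8, 1, 30], "twist": 0}, {"slide": [-8, 1, 55], "twist": 0}, {"slide": [-8, 1, 75], "twist": 0}, {"slide": [-8, 1, 88], "twist": 0}, {"slide": [-8, 1, 91], "twist": 0}]'

```text
time: 24.95
eef_pos: [0.4978, -0.3072, -0.023]
orientation: [[0.156, 0.988, -0.002], [0.988, -0.156, 0.002], [0.001, -0.002, -1.0]]
contact_force: [-0.2, 0.2, 0.2]
width: 0.0517
gripper_force: 0.0
```

Emit:
drive_tool --motion '[{"slide": [0, 0, 0], "twist": 0}, {"slide": [0, 0, 0], "twist": 0}, {"slide": [0, 0, 0], "twist": 0}, {"slide": [0, 0, 0], "twist": 0}, {"slide": [0, 0, 0], "twist": 0}]' --hand 0.1

```text
time: 25.37
eef_pos: [0.4996, -0.3087, -0.0203]
orientation: [[0.156, 0.988, 0.002], [0.988, -0.156, -0.002], [-0.001, 0.002, -1.0]]
contact_force: [0.0, -0.2, -0.2]
width: 0.0219
gripper_force: 0.0
```

Emit:
drive_tool --motion '[{"slide": [0, 0, 0], "twist": 0}, {"slide": [0, 0, -30], "twist": 0}, {"slide": [0, 0, -70], "twist": 0}, {"slide": [0, 0, -110], "twist": 0}, {"slide": [0, 0, -150], "twist": 0}]'

```text
time: 25.78
eef_pos: [0.4981, -0.3075, 0.1296]
orientation: [[0.156, 0.988, -0.001], [0.988, -0.156, 0.001], [0.001, -0.001, -1.0]]
contact_force: [0.8, -0.6, -0.3]
width: 0.0193
gripper_force: 29.9
```

Emit:
drive_tool --motion '[{"slide": [38, 4, -10], "twist": 0.12}, {"slide": [76, 8, -20], "twist": 0.24}, {"slide": [114, 12, -30], "twist": 0.36}, {"slide": [152, 16, -40], "twist": 0.48}, {"slide": [190, 20, -50], "twist": 0.6}]'

```text
time: 26.2
eef_pos: [0.5477, -0.124, 0.1785]
orientation: [[0.686, 0.727, 0.0], [0.727, -0.686, -0.0], [0.0, 0.0, -1.0]]
contact_force: [0.8, -0.2, -1.4]
width: 0.019
gripper_force: 29.9
```

Emit:
drive_tool --motion '[{"slide": [31, -24, 0], "twist": 0.12}, {"slide": [63, -48, 0], "twist": 0.24}, {"slide": [94, -71, 0], "twist": 0.36}, {"slide": [126, -95, 0], "twist": 0.48}, {"slide": [157, -119, 0], "twist": 0.6}]'

```text
time: 26.62
eef_pos: [0.5669, 0.066, 0.1779]
orientation: [[0.971, 0.237, 0.0], [0.237, -0.971, -0.0], [0.0, 0.0, -1.0]]
contact_force: [0.3, -0.4, -1.0]
width: 0.0191
gripper_force: 29.9
```

Emit:
drive_tool --motion '[{"slide": [10, -31, 0], "twist": 0.12}, {"slide": [20, -62, 0], "twist": 0.229}, {"slide": [31, -94, 0], "twist": 0.229}, {"slide": [41, -125, 0], "twist": 0.229}, {"slide": [41, -125, 0], "twist": 0.229}]'

```text
time: 27.03
eef_pos: [0.5759, 0.2012, 0.1777]
orientation: [[1.0, 0.022, 0.0], [0.022, -1.0, 0.003], [0.0, -0.003, -1.0]]
contact_force: [0.0, -0.4, -0.9]
width: 0.0189
gripper_force: 29.9
```

Emit:
drive_tool --motion '[{"slide": [0, 0, 30], "twist": 0}, {"slide": [0, 0, 65], "twist": 0}, {"slide": [0, 0, 100], "twist": 0}, {"slide": [0, 0, 125], "twist": 0}, {"slide": [0, 0, 141], "twist": 0}]'

```text
time: 27.45
eef_pos: [0.5741, 0.1953, 0.0339]
orientation: [[1.0, 0.016, -0.005], [0.016, -1.0, 0.0], [-0.005, -0.0, -1.0]]
contact_force: [-8.8, -0.3, 40.7]
width: 0.0193
gripper_force: 32.0
```

The upward force of 40 N says the tube is pressed on the floor, so I'll back off 4 mm and release.

Emit:
drive_tool --motion '[{"slide": [0, 0, -4], "twist": 0}, {"slide": [0, -4, -4], "twist": 0}, {"slide": [0, -6, -4], "twist": 0}, {"slide": [0, -6, -4], "twist": 0}, {"slide": [0, -6, -4], "twist": 0}]'

```text
time: 27.87
eef_pos: [0.5773, 0.2014, 0.0419]
orientation: [[1.0, 0.017, 0.002], [0.017, -1.0, -0.0], [0.002, 0.0, -1.0]]
contact_force: [0.8, -0.3, -0.9]
width: 0.0192
gripper_force: 29.8
```

Emit:
drive_tool --motion '[{"slide": [0, 0, 0], "twist": 0}, {"slide": [0, 0, 0], "twist": 0}, {"slide": [0, 0, 0], "twist": 0}, {"slide": [0, 0, 0], "twist": 0}, {"slide": [0, 0, 0], "twist": 0}]' --hand 0.28

```text
time: 28.28
eef_pos: [0.5765, 0.2013, 0.0408]
orientation: [[1.0, 0.016, 0.0], [0.016, -1.0, -0.0], [0.0, 0.0, -1.0]]
contact_force: [-0.5, -0.1, 0.7]
width: 0.0266
gripper_force: 0.0
```

Emit:
drive_tool --motion '[{"slide": [0, 0, -30], "twist": 0}, {"slide": [0, 0, -70], "twist": 0}, {"slide": [0, 0, -110], "twist": 0}, {"slide": [0, 0, -150], "twist": 0}, {"slide": [0, 0, -160], "twist": 0}]'

```text
time: 28.7
eef_pos: [0.581, 0.2023, 0.2094]
orientation: [[1.0, 0.016, 0.014], [0.016, -1.0, 0.003], [0.014, -0.002, -1.0]]
contact_force: [1.8, 0.2, 1.2]
width: 0.0263
gripper_force: 0.0
```

Emit:
drive_tool --motion '[{"slide": [-20, 0, 0], "twist": 0.0}, {"slide": [-40, 15, 0], "twist": 0.0}, {"slide": [-40, 20, 0], "twist": 0.0}, {"slide": [-40, 20, 0], "twist": 0.0}, {"slide": [-40, 20, 0], "twist": 0.0}]'

```text
time: 29.12
eef_pos: [0.5373, 0.1807, 0.2004]
orientation: [[1.0, 0.016, 0.0], [0.016, -1.0, 0.0], [0.0, -0.0, -1.0]]
contact_force: [0.5, 0.3, 0.5]
width: 0.0266
gripper_force: 0.0
```

Run:
```python
from tubes import *
s=sense();print(s['time'],s['eef_pos'],s['orientation'].round(3).tolist(),s['width'],s['contact_force'])
im=save('wrist','w11.png')
for col in('red','blue'):print(col,[(c.round().tolist(),world('wrist',*c,.075).round(3)[:2].tolist()) for c in caps(im,col)])
t=save('top','t11.png')
for col in('red','blue'):print(col,[(c.round().tolist(),world('top',*c,.018).round(3)[:2].tolist()) for c in caps(t,col)])
```

```text
29.1167 [0.53731823 0.1806513  0.2004273 ] [[1.0, 0.016, 0.0], [0.016, -1.0, 0.0], [0.0, -0.0, -1.0]] 0.026603107483618646 [0.49423538 0.28401433 0.5314839 ]
red [([380.0, 203.0], [0.534, 0.075])]
blue [([177.0, 93.0], [0.631, 0.264]), ([246.0, 99.0], [0.627, 0.203]), ([161.0, 287.0], [0.441, 0.291]), ([366.0, 305.0], [0.424, 0.079])]
red [([387.0, 120.0], [0.906, -0.295]), ([249.0, 146.0], [0.772, 0.116]), ([254.0, 156.0], [0.741, 0.095]), ([251.0, 220.0], [0.546, 0.079]), ([368.0, 286.0], [0.394, -0.272])]
blue [([211.0, 145.0], [0.763, 0.231]), ([452.0, 252.0], [0.519, -0.503]), ([259.0, 280.0], [0.375, 0.035])]
```

View pics/w11.png

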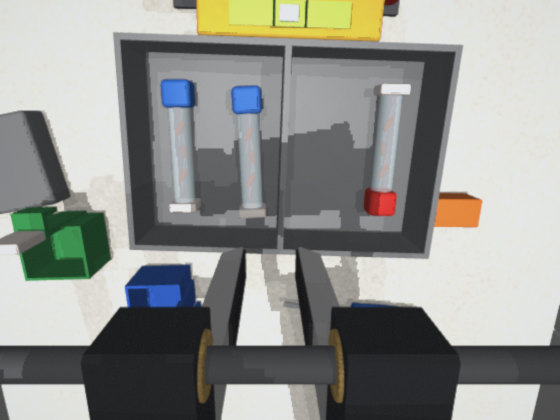

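The bubble (289,12) is still centred, both blue tubes lie in the left compartment and the red one in the right. Next is r2.

Emit:
drive_tool --motion '[{"slide": [-9, 38, 0], "twist": -0.12}, {"slide": [-18, 76, 0], "twist": -0.24}, {"slide": [-27, 114, 0], "twist": -0.36}, {"slide": [-36, 152, 0], "twist": -0.48}, {"slide": [-45, 190, 0], "twist": -0.6}]' --hand 0.55

```text
time: 29.63
eef_pos: [0.4973, -0.003, 0.2007]
orientation: [[0.831, 0.556, 0.0], [0.556, -0.831, 0.0], [0.0, 0.0, -1.0]]
contact_force: [0.5, 0.3, -0.6]
width: 0.0512
gripper_force: 0.0
```

Emit:
drive_tool --motion '[{"slide": [-30, 24, 0], "twist": -0.12}, {"slide": [-61, 48, 0], "twist": -0.24}, {"slide": [-91, 73, 0], "twist": -0.36}, {"slide": [-122, 97, 0], "twist": -0.48}, {"slide": [-152, 121, 0], "twist": -0.6}]'

```text
time: 30.05
eef_pos: [0.4419, -0.1735, 0.2009]
orientation: [[0.428, 0.904, 0.001], [0.904, -0.428, -0.0], [0.0, 0.001, -1.0]]
contact_force: [0.0, -0.7, 0.0]
width: 0.0515
gripper_force: 0.0
```

Emit:
drive_tool --motion '[{"slide": [-26, 2, 6], "twist": -0.12}, {"slide": [-52, 4, 12], "twist": -0.24}, {"slide": [-77, 6, 18], "twist": -0.36}, {"slide": [-103, 8, 24], "twist": -0.48}, {"slide": [-129, 9, 30], "twist": -0.584}]'

```text
time: 30.47
eef_pos: [0.3942, -0.2937, 0.1704]
orientation: [[-0.142, 0.99, 0.001], [0.99, 0.142, -0.0], [-0.0, 0.0, -1.0]]
contact_force: [0.1, -0.2, 0.6]
width: 0.0519
gripper_force: 0.0
```

Emit:
drive_tool --motion '[{"slide": [0, 0, 20], "twist": 0}, {"slide": [0, 0, 55], "twist": 0}, {"slide": [0, 0, 90], "twist": 0}, {"slide": [0, 0, 115], "twist": 0}, {"slide": [0, 0, 115], "twist": 0}]'

```text
time: 30.88
eef_pos: [0.3906, -0.2884, 0.05]
orientation: [[-0.136, 0.991, -0.008], [0.991, 0.136, 0.009], [0.01, -0.007, -1.0]]
contact_force: [-1.2, 0.4, -0.1]
width: 0.0516
gripper_force: 0.0
```

```bash
cat > al.py <<'E'
from tubes import *
import sys
col=sys.argv[1]; s=sense();print(s['time'],s['eef_pos'].round(4),s['orientation'].round(3).tolist(),s['width'].round(4))
im=save('wrist','al.png'); R=s['orientation']; P=s['eef_pos']
for c in caps(im,col): print('cap',c.round(),'tool',(R.T@(world('wrist',*c,.018)-P)).round(4)[:2], world('wrist',*c,.018).round(3)[:2])
for n in (1,):
  for d in finder.silhouettes('wrist',f'tube_{col}1_mid'):
    q=np.argwhere(d['mask'])[:,::-1]; W=np.array([R.T@(world('wrist',*p,.013)-P) for p in q[::7]])[:,:2]
    ax=np.linalg.svd(W-W.mean(0),full_matrices=False)[2][0]; ax*=np.sign(ax[0]);print(round(d['conf'],2),d['bbox'],'mean tool',W.mean(0).round(4),'ang from tool x (+ = twist)',np.arctan2(ax[1],ax[0]).round(3))
E
python3 al.py red
```

```text
Traceback (most recent call last):
  File "al.py", line 3, in <module>
    col=sys.argv[1]; s=sense();print(s['time'],s['eef_pos'].round(4),s['orientation'].round(3).tolist(),s['width'].round(4))
                                                                                                        ^^^^^^^^^^^^^^^^
AttributeError: 'float' object has no attribute 'round'
```

```bash
sed -i "s/,s\['width'\].round(4))/)/" al.py; python3 al.py red
```

```text
30.8833 [ 0.3906 -0.2884  0.05  ] [[-0.136, 0.991, -0.008], [0.991, 0.136, 0.009], [0.01, -0.007, -1.0]]
cap [278. 204.] tool [0.0133 0.0073] [ 0.396 -0.274]
```

Emit:
drive_tool --motion '[{"slide": [-20, 6, 0], "twist": -0.03}, {"slide": [-37, 11, 10], "twist": -0.07}, {"slide": [-37, 11, 35], "twist": -0.07}, {"slide": [-37, 11, 60], "twist": -0.07}, {"slide": [-37, 11, 77], "twist": -0.07}]'

```text
time: 31.4
eef_pos: [0.412, -0.3292, -0.02]
orientation: [[-0.205, 0.979, 0.003], [0.979, 0.205, -0.003], [-0.004, 0.002, -1.0]]
contact_force: [-0.5, 0.0, 0.3]
width: 0.0518
gripper_force: 0.0
```

Emit:
drive_tool --motion '[{"slide": [0, 0, 0], "twist": 0}, {"slide": [0, 0, 0], "twist": 0}, {"slide": [0, 0, 0], "twist": 0}, {"slide": [0, 0, 0], "twist": 0}, {"slide": [0, 0, 0], "twist": 0}]' --hand 0.1

```text
time: 31.82
eef_pos: [0.4113, -0.3286, -0.0192]
orientation: [[-0.205, 0.979, 0.002], [0.979, 0.205, -0.003], [-0.003, 0.002, -1.0]]
contact_force: [-0.7, 0.3, -0.1]
width: 0.0217
gripper_force: 0.2
```

Emit:
drive_tool --motion '[{"slide": [0, 0, 0], "twist": 0}, {"slide": [0, 0, 0], "twist": 0}, {"slide": [0, 0, -40], "twist": 0}, {"slide": [0, 0, -80], "twist": 0}, {"slide": [0, 0, -120], "twist": 0}]'

```text
time: 32.23
eef_pos: [0.4092, -0.3261, 0.0994]
orientation: [[-0.205, 0.979, -0.002], [0.979, 0.205, 0.002], [0.002, -0.001, -1.0]]
contact_force: [-0.0, -1.7, -0.0]
width: 0.0193
gripper_force: 29.9
```

```bash
python3 al.py red
```

```text
32.2333 [ 0.4092 -0.3261  0.0994] [[-0.205, 0.979, -0.002], [0.979, 0.205, 0.002], [0.002, -0.001, -1.0]]
cap [267. 151.] tool [0.0386 0.0027] [ 0.404 -0.288]
```

Emit:
drive_tool --motion '[{"slide": [26, 12, -20], "twist": 0.12}, {"slide": [52, 24, -40], "twist": 0.24}, {"slide": [78, 36, -60], "twist": 0.36}, {"slide": [104, 48, -75], "twist": 0.48}, {"slide": [130, 60, -75], "twist": 0.6}]'

```text
time: 32.75
eef_pos: [0.4441, -0.1875, 0.1769]
orientation: [[0.39, 0.921, 0.005], [0.921, -0.389, -0.003], [-0.001, 0.006, -1.0]]
contact_force: [1.0, 0.1, -0.5]
width: 0.0189
gripper_force: 29.9
```

Emit:
drive_tool --motion '[{"slide": [38, 0, 0], "twist": 0.12}, {"slide": [76, 0, 0], "twist": 0.24}, {"slide": [114, -1, 0], "twist": 0.36}, {"slide": [152, -1, 0], "twist": 0.48}, {"slide": [190, -1, 0], "twist": 0.6}]'

```text
time: 33.17
eef_pos: [0.5099, -0.0196, 0.173]
orientation: [[0.811, 0.585, -0.001], [0.585, -0.811, 0.0], [-0.001, -0.001, -1.0]]
contact_force: [0.5, -0.5, -0.0]
width: 0.0186
gripper_force: 29.9
```

Emit:
drive_tool --motion '[{"slide": [26, -18, 0], "twist": 0.12}, {"slide": [52, -35, 0], "twist": 0.24}, {"slide": [78, -53, 0], "twist": 0.36}, {"slide": [103, -71, 0], "twist": 0.48}, {"slide": [128, -88, 0], "twist": 0.592}]'

```text
time: 33.58
eef_pos: [0.5611, 0.1269, 0.1727]
orientation: [[0.999, 0.034, -0.002], [0.034, -0.999, 0.0], [-0.002, -0.0, -1.0]]
contact_force: [0.2, 0.4, 0.1]
width: 0.0191
gripper_force: 29.9
```

Emit:
drive_tool --motion '[{"slide": [0, 0, 0], "twist": 0}, {"slide": [0, 0, 0], "twist": 0}, {"slide": [0, 0, 0], "twist": 0}, {"slide": [0, 0, 0], "twist": 0}, {"slide": [0, 0, 0], "twist": 0}]'

```text
time: 34.0
eef_pos: [0.5612, 0.1239, 0.1736]
orientation: [[0.999, 0.038, -0.001], [0.038, -0.999, -0.0], [-0.001, 0.0, -1.0]]
contact_force: [-0.2, 0.4, -1.4]
width: 0.019
gripper_force: 29.9
```

Emit:
drive_tool --motion '[{"slide": [11, -8, 0], "twist": 0.045}, {"slide": [11, -8, 35], "twist": 0.045}, {"slide": [11, -8, 70], "twist": 0.045}, {"slide": [11, -8, 105], "twist": 0.045}, {"slide": [11, -8, 132], "twist": 0.045}]'

```text
time: 34.42
eef_pos: [0.5708, 0.1322, 0.0393]
orientation: [[1.0, -0.007, -0.002], [-0.007, -1.0, -0.0], [-0.002, 0.0, -1.0]]
contact_force: [-0.1, -0.9, -0.5]
width: 0.0191
gripper_force: 29.9
```

Emit:
drive_tool --motion '[{"slide": [0, 0, 0], "twist": 0}, {"slide": [0, 0, 0], "twist": 0}, {"slide": [0, 0, 0], "twist": 0}, {"slide": [0, 0, 0], "twist": 0}, {"slide": [0, 0, 0], "twist": 0}]' --hand 0.28

```text
time: 34.83
eef_pos: [0.5748, 0.1336, 0.0447]
orientation: [[1.0, -0.006, 0.005], [-0.006, -1.0, 0.0], [0.005, -0.0, -1.0]]
contact_force: [0.1, 0.2, 0.4]
width: 0.0262
gripper_force: 0.0
```

Emit:
drive_tool --motion '[{"slide": [0, 0, -30], "twist": 0}, {"slide": [0, 0, -70], "twist": 0}, {"slide": [0, 0, -110], "twist": 0}, {"slide": [0, 0, -150], "twist": 0}, {"slide": [0, 0, -155], "twist": 0}]'

```text
time: 35.25
eef_pos: [0.5786, 0.1342, 0.2085]
orientation: [[1.0, -0.006, 0.019], [-0.006, -1.0, 0.002], [0.019, -0.002, -1.0]]
contact_force: [0.9, 0.7, 0.9]
width: 0.0264
gripper_force: 0.0
```

Emit:
drive_tool --motion '[{"slide": [-4, 38, 0], "twist": -0.12}, {"slide": [-8, 76, 0], "twist": -0.24}, {"slide": [-12, 114, 0], "twist": -0.36}, {"slide": [-16, 152, 0], "twist": -0.48}, {"slide": [-20, 190, 0], "twist": -0.6}]' --hand 0.55

```text
time: 35.67
eef_pos: [0.5519, -0.0544, 0.1983]
orientation: [[0.835, 0.551, 0.003], [0.551, -0.835, -0.001], [0.002, 0.002, -1.0]]
contact_force: [0.2, -0.6, -0.2]
width: 0.0513
gripper_force: 0.0
```

Emit:
drive_tool --motion '[{"slide": [-26, 30, 0], "twist": -0.12}, {"slide": [-52, 61, 0], "twist": -0.24}, {"slide": [-78, 91, 0], "twist": -0.36}, {"slide": [-104, 122, 0], "twist": -0.48}, {"slide": [-130, 152, 0], "twist": -0.6}]'

```text
time: 36.08
eef_pos: [0.5265, -0.2473, 0.1983]
orientation: [[0.394, 0.919, 0.003], [0.919, -0.394, -0.001], [-0.0, 0.003, -1.0]]
contact_force: [0.4, 0.2, -0.2]
width: 0.0519
gripper_force: 0.0
```

Emit:
drive_tool --motion '[{"slide": [-39, 10, 0], "twist": -0.12}, {"slide": [-77, 21, 0], "twist": -0.24}, {"slide": [-116, 31, 0], "twist": -0.36}, {"slide": [-154, 42, 0], "twist": -0.48}, {"slide": [-193, 52, 0], "twist": -0.54}]'

```text
time: 36.5
eef_pos: [0.4969, -0.4452, 0.1983]
orientation: [[-0.134, 0.991, 0.002], [0.991, 0.134, -0.002], [-0.002, 0.002, -1.0]]
contact_force: [0.5, 0.3, -0.5]
width: 0.0519
gripper_force: 0.0
```

Emit:
drive_tool --motion '[{"slide": [0, 0, 0], "twist": 0}, {"slide": [0, 0, 20], "twist": 0}, {"slide": [0, 0, 50], "twist": 0}, {"slide": [0, 0, 80], "twist": 0}, {"slide": [0, 0, 80], "twist": 0}]'

```text
time: 36.92
eef_pos: [0.4937, -0.439, 0.1103]
orientation: [[-0.128, 0.992, -0.008], [0.992, 0.128, 0.009], [0.01, -0.006, -1.0]]
contact_force: [-0.6, 1.2, -1.2]
width: 0.0519
gripper_force: 0.0
```

```bash
python3 al.py blue
python3 - <<'E'
from tubes import *
t=save('top','t12.png')
for col in('red','blue'):print(col,[(c.round().tolist(),world('top',*c,.018).round(3)[:2].tolist()) for c in caps(t,col)])
E
```

```text
36.9167 [ 0.4937 -0.439   0.1103] [[-0.128, 0.992, -0.008], [0.992, 0.128, 0.009], [0.01, -0.006, -1.0]]
cap [289. 277.] tool [-0.0711  0.0187] [ 0.521 -0.506]
red [([387.0, 120.0], [0.906, -0.295]), ([249.0, 146.0], [0.772, 0.116]), ([253.0, 155.0], [0.743, 0.098]), ([235.0, 185.0], [0.645, 0.139]), ([251.0, 220.0], [0.546, 0.079])]
blue [([204.0, 144.0], [0.763, 0.251]), ([189.0, 179.0], [0.648, 0.279]), ([210.0, 183.0], [0.643, 0.214]), ([164.0, 261.0], [0.398, 0.311]), ([259.0, 280.0], [0.375, 0.034])]
```

Emit:
drive_tool --motion '[{"slide": [-14, 14, 20], "twist": -0.04}, {"slide": [-14, 14, 60], "twist": -0.04}, {"slide": [-14, 14, 100], "twist": -0.04}, {"slide": [-14, 14, 130], "twist": -0.04}, {"slide": [-14, 14, 140], "twist": -0.04}]'

```text
time: 37.48
eef_pos: [0.5115, -0.4533, -0.026]
orientation: [[-0.168, 0.986, -0.003], [0.986, 0.168, 0.003], [0.004, -0.002, -1.0]]
contact_force: [-0.8, 0.7, -1.2]
width: 0.0517
gripper_force: 0.0
```

Emit:
drive_tool --motion '[{"slide": [0, 0, 0], "twist": 0}, {"slide": [0, 0, 0], "twist": 0}, {"slide": [0, 0, 0], "twist": 0}, {"slide": [0, 0, 0], "twist": 0}, {"slide": [0, 0, 0], "twist": 0}]' --hand 0.1

```text
time: 37.9
eef_pos: [0.5142, -0.4569, -0.0201]
orientation: [[-0.168, 0.986, 0.003], [0.986, 0.168, -0.004], [-0.004, 0.002, -1.0]]
contact_force: [0.5, -0.9, 0.9]
width: 0.0216
gripper_force: 0.2
```

Emit:
drive_tool --motion '[{"slide": [0, 0, 0], "twist": 0}, {"slide": [0, 0, 0], "twist": 0}, {"slide": [0, 0, -40], "twist": 0}, {"slide": [0, 0, -80], "twist": 0}, {"slide": [0, 0, -120], "twist": 0}]'

```text
time: 38.32
eef_pos: [0.5119, -0.4542, 0.0971]
orientation: [[-0.168, 0.986, -0.002], [0.986, 0.168, 0.002], [0.002, -0.001, -1.0]]
contact_force: [1.0, -0.5, -0.4]
width: 0.0191
gripper_force: 30.0
```

```bash
python3 al.py blue
```

```text
38.3167 [ 0.5119 -0.4542  0.0971] [[-0.168, 0.986, -0.002], [0.986, 0.168, 0.002], [0.002, -0.001, -1.0]]
cap [271. 334.] tool [-0.1365  0.0058] [ 0.54  -0.588]
```

Emit:
drive_tool --motion '[{"slide": [30, 6, -25], "twist": 0.12}, {"slide": [60, 12, -45], "twist": 0.24}, {"slide": [95, 20, -60], "twist": 0.36}, {"slide": [132, 30, -70], "twist": 0.48}, {"slide": [170, 40, -75], "twist": 0.6}]'

```text
time: 38.83
eef_pos: [0.5241, -0.28, 0.1735]
orientation: [[0.424, 0.905, 0.003], [0.905, -0.424, -0.002], [-0.0, 0.003, -1.0]]
contact_force: [0.2, 0.4, -0.8]
width: 0.0191
gripper_force: 30.0
```

Emit:
drive_tool --motion '[{"slide": [36, -12, 0], "twist": 0.12}, {"slide": [72, -24, 0], "twist": 0.24}, {"slide": [108, -36, 0], "twist": 0.36}, {"slide": [144, -49, 0], "twist": 0.48}, {"slide": [181, -61, 0], "twist": 0.6}]'

```text
time: 39.25
eef_pos: [0.543, -0.0905, 0.1714]
orientation: [[0.858, 0.513, -0.0], [0.513, -0.858, 0.0], [-0.0, -0.001, -1.0]]
contact_force: [0.6, 0.2, -0.4]
width: 0.019
gripper_force: 30.0
```

Emit:
drive_tool --motion '[{"slide": [22, -30, 0], "twist": 0.12}, {"slide": [45, -59, 0], "twist": 0.24}, {"slide": [67, -89, 0], "twist": 0.36}, {"slide": [90, -118, 0], "twist": 0.48}, {"slide": [112, -148, 0], "twist": 0.555}]'

```text
time: 39.67
eef_pos: [0.5624, 0.0936, 0.1714]
orientation: [[1.0, -0.016, -0.0], [-0.016, -1.0, -0.0], [-0.0, 0.0, -1.0]]
contact_force: [0.4, 0.2, -0.8]
width: 0.0191
gripper_force: 30.0
```

Emit:
drive_tool --motion '[{"slide": [4, -34, 0], "twist": 0}, {"slide": [8, -69, 0], "twist": 0}, {"slide": [11, -104, 0], "twist": 0}, {"slide": [15, -138, 0], "twist": 0}, {"slide": [15, -138, 0], "twist": 0}]'

```text
time: 40.08
eef_pos: [0.5784, 0.2361, 0.1711]
orientation: [[1.0, -0.004, -0.0], [-0.004, -1.0, 0.003], [-0.0, -0.003, -1.0]]
contact_force: [-0.7, -1.3, -1.0]
width: 0.0191
gripper_force: 30.0
```

Emit:
drive_tool --motion '[{"slide": [0, 0, 0], "twist": 0}, {"slide": [0, 0, 0], "twist": 0}, {"slide": [0, 0, 0], "twist": 0}, {"slide": [0, 0, 0], "twist": 0}, {"slide": [0, 0, 0], "twist": 0}]'

```text
time: 40.5
eef_pos: [0.5792, 0.2286, 0.1718]
orientation: [[1.0, -0.012, -0.0], [-0.012, -1.0, -0.0], [-0.0, 0.0, -1.0]]
contact_force: [-0.4, -0.1, 0.3]
width: 0.0195
gripper_force: 30.0
```

Emit:
drive_tool --motion '[{"slide": [0, -5, 10], "twist": 0}, {"slide": [0, -5, 40], "twist": 0}, {"slide": [0, -5, 75], "twist": 0}, {"slide": [0, -5, 105], "twist": 0}, {"slide": [0, -5, 117], "twist": 0}]'

```text
time: 40.92
eef_pos: [0.5748, 0.2336, 0.049]
orientation: [[1.0, -0.011, -0.009], [-0.011, -1.0, -0.002], [-0.009, 0.002, -1.0]]
contact_force: [-0.5, -1.0, -1.1]
width: 0.019
gripper_force: 30.0
```

Emit:
drive_tool --motion '[{"slide": [0, 0, 0], "twist": 0}, {"slide": [0, 0, 0], "twist": 0}, {"slide": [0, 0, 0], "twist": 0}, {"slide": [0, 0, 0], "twist": 0}, {"slide": [0, 0, 0], "twist": 0}]' --hand 0.3

```text
time: 41.33
eef_pos: [0.5812, 0.2355, 0.0574]
orientation: [[1.0, -0.01, 0.005], [-0.01, -1.0, 0.001], [0.005, -0.001, -1.0]]
contact_force: [-0.8, 0.6, -0.3]
width: 0.0281
gripper_force: 0.0
```

Emit:
drive_tool --motion '[{"slide": [0, 0, -30], "twist": 0}, {"slide": [0, 0, -70], "twist": 0}, {"slide": [0, 0, -110], "twist": 0}, {"slide": [0, 0, -150], "twist": 0}, {"slide": [0, 0, -170], "twist": 0}]'

```text
time: 41.75
eef_pos: [0.5824, 0.2358, 0.2331]
orientation: [[1.0, -0.01, 0.012], [-0.01, -1.0, 0.003], [0.012, -0.003, -1.0]]
contact_force: [1.1, 0.7, 0.9]
width: 0.0281
gripper_force: 0.0
```

Emit:
drive_tool --motion '[{"slide": [-20, -30, 0], "twist": 0}, {"slide": [-40, -60, 0], "twist": 0}, {"slide": [-60, -90, 0], "twist": 0}, {"slide": [-80, -100, 0], "twist": 0}, {"slide": [-80, -100, 0], "twist": 0}]'

```text
time: 42.17
eef_pos: [0.4971, 0.339, 0.2266]
orientation: [[1.0, -0.005, 0.001], [-0.005, -1.0, 0.002], [0.001, -0.002, -1.0]]
contact_force: [0.4, -0.2, 0.8]
width: 0.0282
gripper_force: 0.0
```

Emit:
drive_tool --motion '[{"slide": [0, 0, 0], "twist": 0}, {"slide": [0, 0, 0], "twist": 0}, {"slide": [0, 0, 0], "twist": 0}, {"slide": [0, 0, 0], "twist": 0}, {"slide": [0, 0, 0], "twist": 0}]' --hand 0.45

```text
time: 42.58
eef_pos: [0.501, 0.3349, 0.2248]
orientation: [[1.0, -0.012, 0.0], [-0.012, -1.0, -0.0], [0.0, 0.0, -1.0]]
contact_force: [-0.4, 0.2, -0.2]
width: 0.0425
gripper_force: 0.0
```

Run:
```python
from tubes import *
s=sense();print(s['time'],s['eef_pos'].round(4),s['orientation'].round(3).tolist())
im=save('wrist','w13.png')
for col in('red','blue'):print(col,[(c.round().tolist(),world('wrist',*c,.075).round(3)[:2].tolist()) for c in caps(im,col)])
for d in finder.silhouettes('wrist','cup_tab'):
    print(round(d['conf'],2),d['bbox'])
h=cv2.cvtColor(im,cv2.COLOR_RGB2HSV)
g=cv2.inRange(h,(50,100,30),(80,255,255));n,l,st,ce=cv2.connectedComponentsWithStats(g)
print('green',[st[i].tolist() for i in range(1,n) if st[i,4]>100])
```

```text
42.5833 [0.501  0.3349 0.2248] [[1.0, -0.012, 0.0], [-0.012, -1.0, -0.0], [0.0, 0.0, -1.0]]
red [([489.0, 55.0], [0.628, 0.131]), ([529.0, 157.0], [0.534, 0.076])]
blue [([343.0, 53.0], [0.631, 0.265]), ([409.0, 58.0], [0.626, 0.204]), ([370.0, 163.0], [0.53, 0.235]), ([291.0, 267.0], [0.418, 0.312]), ([507.0, 276.0], [0.404, 0.076])]
0.7 [165.6, 169.7, 241.3, 243.9]
0.63 [268.4, 231.7, 344.3, 302.1]
green [[167, 173, 71, 73, 3560]]
```

View pics/w13.png

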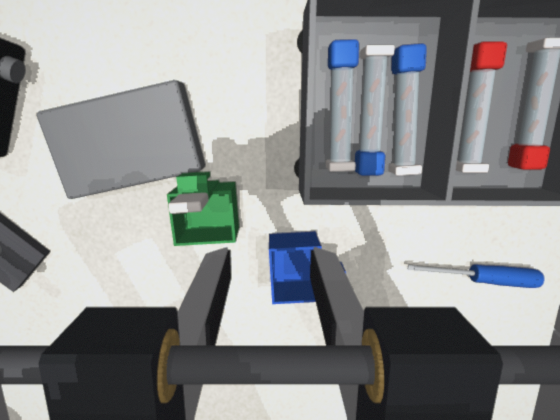

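All five tubes lie in their right compartments. The green cup is at (203,210) with its white tab at (188,203); the blue look-alike is at (305,265). I'll fit the tab's box to its white pixels.

```bash
cat > tab.py <<'E'
from h import *
from itertools import product
from scipy.optimize import minimize
def fit(im,roi,x0):
    a,b,c,d=roi; h=cv2.cvtColor(im,cv2.COLOR_RGB2HSV)
    g=cv2.inRange(h,(45,90,20),(85,255,255))
    m=np.zeros(g.shape,np.uint8); m[b:d,a:c]=cv2.inRange(h,(0,0,60),(180,75,255))[b:d,a:c]
    near=cv2.dilate(g,np.ones((5,5)))
    n,l,st,ce=cv2.connectedComponentsWithStats(m)
    i=max(range(1,n),key=lambda i:(near[l==i]>0).mean()*min(st[i,4],900)); m=(l==i).astype(np.uint8); print('blob',st[i])
    G=((g>0)).astype(np.uint8); p,M=campose('wrist');V=np.linalg.inv(M)
    def hull(B,x,y,t):
        c,s=np.cos(t),np.sin(t);W=np.array([[x+c*u-s*v,y+s*u+c*v,w,1] for u,v,w in B])@V.T
        q=np.stack([p['cx']+p['fx']*W[:,0]/-W[:,2],p['cy']-p['fy']*W[:,1]/-W[:,2]],1)
        k=np.zeros(m.shape,np.uint8);cv2.fillConvexPoly(k,cv2.convexHull((q*16).astype(np.int32)),1,shift=4);return k
    tabB=list(product((-.005,.005),(-.015,.015),(.081,.121)));cupB=list(product((-.06,0),(-.035,.035),(0,.055)))
    U=cv2.morphologyEx(((G+m)>0).astype(np.uint8),cv2.MORPH_CLOSE,np.ones((5,5)))
    def cost(v):
        k=hull(tabB,*v);kk=hull(cupB,*v)|k
        iou=lambda A,B:(A&B).sum()/((A|B).sum()+1)
        return -iou(k,m)-iou(kk,U)
    best=min((minimize(cost,[x0[0]+dx,x0[1]+dy,t],method='Nelder-Mead',options=dict(initial_simplex=np.array([x0[0]+dx,x0[1]+dy,t])+np.array([[0,0,0],[.008,0,0],[0,.008,0],[0,0,.15]]))) for dx in(-.01,.01) for dy in(-.01,.01) for t in(-.1,.15)),key=lambda r:r.fun)
    return best.x.round(4),best.fun
if __name__=='__main__':
    im=cv2.imread('pics/w13.png')[:,:,::-1].copy()
    print(fit(im,(160,185,218,222),(.49,.405)))
E
python3 tab.py
```

```text
blob [ 160  185   49   37 1060]
(array([0.4971, 0.4147, 0.0524]), np.float64(-1.48881224642984))
```

Emit:
drive_tool --motion '[{"slide": [0, -20, 0], "twist": -0.12}, {"slide": [0, -40, 0], "twist": -0.24}, {"slide": [-3, -60, 0], "twist": -0.36}, {"slide": [-4, -75, 0], "twist": -0.48}, {"slide": [-4, -75, 0], "twist": -0.6}]'

```text
time: 43.1
eef_pos: [0.4966, 0.4132, 0.2243]
orientation: [[0.827, 0.563, -0.0], [0.563, -0.827, 0.001], [0.0, -0.001, -1.0]]
contact_force: [0.4, -0.9, -0.4]
width: 0.0423
gripper_force: 0.0
```

Emit:
drive_tool --motion '[{"slide": [0, 0, 0], "twist": -0.12}, {"slide": [0, 0, 0], "twist": -0.24}, {"slide": [0, 0, 0], "twist": -0.36}, {"slide": [0, 0, 0], "twist": -0.48}, {"slide": [0, 0, 0], "twist": -0.6}]'

```text
time: 43.52
eef_pos: [0.4972, 0.4105, 0.2245]
orientation: [[0.367, 0.93, -0.0], [0.93, -0.367, -0.0], [-0.0, -0.0, -1.0]]
contact_force: [-1.9, -0.1, -0.3]
width: 0.0425
gripper_force: 0.0
```

Emit:
drive_tool --motion '[{"slide": [0, 0, 0], "twist": -0.12}, {"slide": [0, 0, 0], "twist": -0.24}, {"slide": [0, 0, 0], "twist": -0.36}, {"slide": [0, 0, 0], "twist": -0.43}, {"slide": [0, 0, 0], "twist": -0.43}]'

```text
time: 43.93
eef_pos: [0.4972, 0.4105, 0.2245]
orientation: [[-0.05, 0.999, -0.0], [0.999, 0.05, -0.0], [-0.0, -0.0, -1.0]]
contact_force: [0.3, -0.3, -0.2]
width: 0.0427
gripper_force: 0.0
```

Run:
```python
from tab import *
s=sense();print(s['time'],s['eef_pos'].round(4),s['orientation'].round(3).tolist())
im=save('wrist','w14.png')
h=cv2.cvtColor(im,cv2.COLOR_RGB2HSV);g=cv2.inRange(h,(50,100,30),(80,255,255));n,l,st,ce=cv2.connectedComponentsWithStats(g)
S=[st[i].tolist() for i in range(1,n) if st[i,4]>100];print(S)
u=pix('wrist',np.array([.497,.4147,.1]));print(u)
u=u.astype(int)
for r in (28,40): print(fit(im,(u[0]-r,u[1]-r,u[0]+r,u[1]+r),(.497,.41)))
```

```text
43.9333 [0.4972 0.4105 0.2245] [[-0.05, 0.999, -0.0], [0.999, 0.05, -0.0], [-0.0, -0.0, -1.0]]
[[215, 150, 58, 67, 3442], [276, 173, 17, 32, 453]]
[269.89261204 192.33496354]
blob [ 241  164   56   56 1290]
(array([0.4983, 0.4098, 0.0506]), np.float64(-1.1440341540242343))
blob [ 229  152   80   80 3415]
(array([ 0.5243,  0.399 , -0.2248]), np.float64(-0.8029098107978435))
```

Emit:
drive_tool --motion '[{"slide": [4, 2, 35], "twist": 0}, {"slide": [4, 2, 75], "twist": 0}, {"slide": [4, 2, 115], "twist": 0}, {"slide": [4, 2, 148], "twist": 0}, {"slide": [4, 2, 161], "twist": 0}]'

```text
time: 44.4
eef_pos: [0.4949, 0.4121, 0.0574]
orientation: [[-0.047, 0.999, -0.009], [0.999, 0.047, -0.006], [-0.005, -0.009, -1.0]]
contact_force: [-0.4, -0.6, -0.0]
width: 0.0416
gripper_force: 0.0
```

Emit:
drive_tool --motion '[{"slide": [0, 0, 0], "twist": 0}, {"slide": [0, 0, 0], "twist": 0}, {"slide": [0, 0, 0], "twist": 0}, {"slide": [0, 0, 0], "twist": 0}, {"slide": [0, 0, 0], "twist": 0}]' --hand 0.0

```text
time: 44.82
eef_pos: [0.5006, 0.4161, 0.0669]
orientation: [[-0.049, 0.999, 0.004], [0.999, 0.049, 0.003], [0.003, 0.004, -1.0]]
contact_force: [-0.4, 0.4, 1.2]
width: 0.0126
gripper_force: 0.1
```

Emit:
drive_tool --motion '[{"slide": [0, 0, 0], "twist": 0}, {"slide": [0, 0, 0], "twist": 0}, {"slide": [0, 0, 0], "twist": 0}, {"slide": [0, 0, 0], "twist": 0}, {"slide": [0, 0, 0], "twist": 0}]'

```text
time: 45.23
eef_pos: [0.4991, 0.416, 0.0666]
orientation: [[-0.049, 0.999, 0.001], [0.999, 0.049, 0.002], [0.002, 0.001, -1.0]]
contact_force: [-2.4, -0.6, 6.4]
width: 0.0101
gripper_force: 29.9
```

Emit:
drive_tool --motion '[{"slide": [0, 0, -15], "twist": 0}, {"slide": [0, 0, -45], "twist": 0}, {"slide": [0, 0, -80], "twist": 0}, {"slide": [0, 0, -115], "twist": 0}, {"slide": [0, 0, -140], "twist": 0}]'

```text
time: 45.65
eef_pos: [0.4999, 0.4156, 0.2082]
orientation: [[-0.049, 0.999, 0.004], [0.999, 0.049, 0.003], [0.002, 0.005, -1.0]]
contact_force: [0.4, -0.4, 0.2]
width: 0.0095
gripper_force: 30.0
```

Emit:
drive_tool --motion '[{"slide": [-20, -2, 0], "twist": 0}, {"slide": [-50, -4, 0], "twist": 0}, {"slide": [-80, -7, 0], "twist": 0}, {"slide": [-115, -10, 0], "twist": 0}, {"slide": [-150, -13, 0], "twist": 0}]'

```text
time: 46.07
eef_pos: [0.4929, 0.2633, 0.2044]
orientation: [[-0.05, 0.999, 0.001], [0.999, 0.05, 0.0], [0.0, 0.001, -1.0]]
contact_force: [-0.0, -0.3, -1.5]
width: 0.01
gripper_force: 30.0
```

Emit:
drive_tool --motion '[{"slide": [-35, -3, 0], "twist": 0}, {"slide": [-70, -6, 0], "twist": 0}, {"slide": [-105, -9, 0], "twist": 0.03}, {"slide": [-135, -12, 0], "twist": 0.064}, {"slide": [-150, -14, 0], "twist": 0.064}]'

```text
time: 46.48
eef_pos: [0.4864, 0.1107, 0.2045]
orientation: [[0.019, 1.0, 0.001], [1.0, -0.019, -0.001], [-0.001, 0.001, -1.0]]
contact_force: [-0.1, -0.6, -1.6]
width: 0.0095
gripper_force: 30.0
```

Emit:
drive_tool --motion '[{"slide": [0, 0, 0], "twist": 0}, {"slide": [0, 0, 0], "twist": 0}, {"slide": [0, 0, 0], "twist": 0}, {"slide": [0, 0, 0], "twist": 0}, {"slide": [0, 0, 0], "twist": 0}]'

```text
time: 46.9
eef_pos: [0.4865, 0.115, 0.2038]
orientation: [[0.013, 1.0, 0.0], [1.0, -0.013, 0.0], [0.0, 0.0, -1.0]]
contact_force: [-0.5, -1.1, -1.4]
width: 0.0099
gripper_force: 30.0
```

Run:
```python
from h import *
s=sense();print(s['time'],s['eef_pos'].round(4),s['orientation'].round(3).tolist(),s['contact_force'])
im=save('wrist','w15.png'); R=s['orientation'];P=s['eef_pos']
h=cv2.cvtColor(im,cv2.COLOR_RGB2HSV);g=cv2.inRange(h,(50,90,30),(85,255,255));n,l,st,ce=cv2.connectedComponentsWithStats(g)
for i in range(1,n):
    if st[i,4]>60: print(st[i].tolist(), cv2.minAreaRect(np.argwhere(l==i)[:,::-1].astype(np.float32)))
# front rim: predicted pixels of outer/inner rim edge and local intensity profile, rows across x at several y
gr=cv2.cvtColor(im,cv2.COLOR_RGB2GRAY)
for y in (.20,.24,.16):
    X=np.arange(.475,.525,.002);print(y,[(round(x,3),int(gr[int(round(v)),int(round(u))])) for x in X for u,v in [pix('wrist',np.array([x,y,.1145]))] if 0<=v<420 and 0<=u<560])
```

```text
46.9 [0.4865 0.115  0.2038] [[0.013, 1.0, 0.0], [1.0, -0.013, 0.0], [0.0, 0.0, -1.0]] [-0.50140807 -1.11586751 -1.3977765 ]
[176, 176, 132, 114, 9393] ((242.26019287109375, 230.46380615234375), (113.49046325683594, 129.28207397460938), 87.27368927001953)
0.2 [(np.float64(0.475), 216), (np.float64(0.477), 215), (np.float64(0.479), 216), (np.float64(0.481), 217), (np.float64(0.483), 211), (np.float64(0.485), 209), (np.float64(0.487), 209), (np.float64(0.489), 203), (np.float64(0.491), 207), (np.float64(0.493), 212), (np.float64(0.495), 93), (np.float64(0.497), 150), (np.float64(0.499), 167), (np.float64(0.501), 152), (np.float64(0.503), 153), (np.float64(0.505), 154), (np.float64(0.507), 153), (np.float64(0.509), 141), (np.float64(0.511), 141), (np.float64(0.513), 129), (np.float64(0.515), 123), (np.float64(0.517), 232), (np.float64(0.519), 232), (np.float64(0.521), 232), (np.float64(0.523), 206), (np.float64(0.525), 175)]
0.24 [(np.float64(0.475), 212), (np.float64(0.477), 211), (np.float64(0.479), 211), (np.float64(0.481), 213), (np.float64(0.483), 212), (np.float64(0.485), 210), (np
[... 491 characters left out ...]
loat64(0.525), 92)]
0.16 [(np.float64(0.475), 209), (np.float64(0.477), 211), (np.float64(0.479), 210), (np.float64(0.481), 212), (np.float64(0.483), 228), (np.float64(0.485), 227), (np.float64(0.487), 213), (np.float64(0.489), 216), (np.float64(0.491), 213), (np.float64(0.493), 185), (np.float64(0.495), 99), (np.float64(0.497), 161), (np.float64(0.499), 162), (np.float64(0.501), 163), (np.float64(0.503), 162), (np.float64(0.505), 164), (np.float64(0.507), 163), (np.float64(0.509), 164), (np.float64(0.511), 163), (np.float64(0.513), 163), (np.float64(0.515), 163), (np.float64(0.517), 162), (np.float64(0.519), 162), (np.float64(0.521), 162), (np.float64(0.523), 160), (np.float64(0.525), 161)]
```

Emit:
drive_tool --motion '[{"slide": [0, 0, 20], "twist": 0}, {"slide": [0, 0, 45], "twist": 0}, {"slide": [0, 0, 65], "twist": 0}, {"slide": [0, 0, 77], "twist": 0}, {"slide": [0, 0, 82], "twist": 0}]'

```text
time: 47.37
eef_pos: [0.4844, 0.1145, 0.1191]
orientation: [[0.014, 1.0, -0.005], [1.0, -0.014, -0.0], [-0.0, -0.005, -1.0]]
contact_force: [0.0, -0.4, -1.2]
width: 0.0099
gripper_force: 30.0
```

Emit:
drive_tool --motion '[{"slide": [0, 0, 3], "twist": 0}, {"slide": [0, 0, 6], "twist": 0}, {"slide": [0, 0, 9], "twist": 0}, {"slide": [0, 0, 11], "twist": 0}, {"slide": [0, 0, 11], "twist": 0}]'

```text
time: 47.78
eef_pos: [0.4868, 0.114, 0.1111]
orientation: [[0.015, 1.0, 0.001], [1.0, -0.015, 0.0], [0.0, 0.001, -1.0]]
contact_force: [-0.1, 0.2, -1.8]
width: 0.0094
gripper_force: 30.0
```

Run:
```python
from h import *
s=sense();print(s['time'],s['eef_pos'].round(4),s['contact_force'],s['moment'],s['orientation'][:,2].round(3))
```

```text
47.7833 [0.4868 0.114  0.1111] [-0.07288799  0.19827319 -1.8149678 ] [-0.0274006  -0.08689753 -0.0090521 ] [ 0.001  0.    -1.   ]
```

Emit:
drive_tool --motion '[{"slide": [0, 0, 2], "twist": 0}, {"slide": [0, 0, 3], "twist": 0}, {"slide": [0, 0, 4], "twist": 0}, {"slide": [0, 0, 4], "twist": 0}, {"slide": [0, 0, 4], "twist": 0}]'

```text
time: 48.2
eef_pos: [0.4865, 0.1139, 0.1068]
orientation: [[0.015, 1.0, -0.0], [1.0, -0.015, 0.0], [0.0, -0.0, -1.0]]
contact_force: [-0.0, -0.9, -0.4]
width: 0.0101
gripper_force: 30.0
```

Emit:
drive_tool --motion '[{"slide": [0, 0, 1], "twist": 0}, {"slide": [0, 0, 2], "twist": 0}, {"slide": [0, 0, 2], "twist": 0}, {"slide": [0, 0, 2], "twist": 0}, {"slide": [0, 0, 2], "twist": 0}]'

```text
time: 48.62
eef_pos: [0.4868, 0.1139, 0.1056]
orientation: [[0.015, 1.0, 0.001], [1.0, -0.015, -0.0], [-0.0, 0.001, -1.0]]
contact_force: [-2.6, 0.3, 5.3]
width: 0.0096
gripper_force: 30.0
```

The hook touches the rim at the expected height, so I'll release and withdraw upward.

Emit:
drive_tool --motion '[{"slide": [0, 0, 0], "twist": 0}, {"slide": [0, 0, 0], "twist": 0}, {"slide": [0, 0, 0], "twist": 0}, {"slide": [0, 0, 0], "twist": 0}, {"slide": [0, 0, 0], "twist": 0}]' --hand 0.35

```text
time: 49.03
eef_pos: [0.4864, 0.1139, 0.1045]
orientation: [[0.015, 1.0, -0.0], [1.0, -0.015, 0.0], [0.0, -0.0, -1.0]]
contact_force: [-0.8, -0.5, 0.5]
width: 0.033
gripper_force: 0.0
```

Emit:
drive_tool --motion '[{"slide": [0, 0, -15], "twist": 0}, {"slide": [0, 0, -40], "twist": 0}, {"slide": [0, 0, -75], "twist": 0}, {"slide": [0, 0, -110], "twist": 0}, {"slide": [0, 0, -150], "twist": 0}]'

```text
time: 49.45
eef_pos: [0.4853, 0.1139, 0.2549]
orientation: [[0.015, 1.0, -0.003], [1.0, -0.015, -0.0], [-0.0, -0.003, -1.0]]
contact_force: [0.9, 0.2, 0.4]
width: 0.0327
gripper_force: 0.0
```

Emit:
drive_tool --motion '[{"slide": [-30, -10, 0], "twist": 0}, {"slide": [-60, -20, 0], "twist": 0}, {"slide": [-80, -20, 0], "twist": 0}, {"slide": [-80, -20, 0], "twist": 0}, {"slide": [-80, -20, 0], "twist": 0}]'

```text
time: 49.87
eef_pos: [0.4653, 0.0338, 0.2548]
orientation: [[0.017, 1.0, 0.0], [1.0, -0.017, 0.001], [0.001, 0.0, -1.0]]
contact_force: [0.3, 0.5, -0.3]
width: 0.033
gripper_force: 0.0
```

Emit:
drive_tool --motion '[{"slide": [0, 0, 0], "twist": 0}, {"slide": [0, 0, 0], "twist": 0}, {"slide": [0, 0, 0], "twist": 0}, {"slide": [0, 0, 0], "twist": 0}, {"slide": [0, 0, 0], "twist": 0}]'

```text
time: 50.28
eef_pos: [0.4653, 0.0348, 0.2546]
orientation: [[0.014, 1.0, -0.0], [1.0, -0.014, 0.0], [0.0, -0.0, -1.0]]
contact_force: [-0.6, -0.7, -0.2]
width: 0.0327
gripper_force: 0.0
```

Run:
```python
from tubes import *
s=sense();print(s['time'],s['eef_pos'].round(4),s['contact_force'],s['width'])
t=save('top','t16.png');sc=save('scene','s16.png')
for col in('red','blue'):print(col,[(c.round().tolist(),world('top',*c,.075).round(3)[:2].tolist()) for c in caps(t,col)])
for nm,im in(('top',t),('scene',sc),('wrist',save('wrist','w16.png'))):
    h=cv2.cvtColor(im,cv2.COLOR_RGB2HSV);g=cv2.inRange(h,(58,110,30),(80,255,255));n,l,st,ce=cv2.connectedComponentsWithStats(g)
    print(nm,[(st[i].tolist(),ce[i].round(1).tolist()) for i in range(1,n) if st[i,4]>40])
# expected centre of hung cup & tab
for X in ([.457,.114,.095],[.487,.114,.16]): print([pix(c,np.array(X)).round() for c in('top','scene','wrist')])
a=cv2.resize(sc[180:280,255:390],(400,296),interpolation=2);b=cv2.resize(t[135:250,150:290],(400,328),interpolation=2)[:296]
w=cv2.resize(cv2.imread('pics/w16.png'),(395,296))[:,:,::-1]
l0=cv2.resize(sc[222:257,278:334],(400,250),interpolation=2);l1=cv2.resize(t[145:180,198:254],(400,250),interpolation=2)
cv2.imwrite('pics/f16.png',np.vstack([np.hstack([a,b]),np.hstack([l0,l1])])[:,:,::-1])
```

```text
50.2833 [0.4653 0.0348 0.2546] [-0.58418622 -0.66615251 -0.15774223] 0.032717351422323196
red [([387.0, 119.0], [0.878, -0.283]), ([249.0, 146.0], [0.75, 0.108])]
blue [([204.0, 144.0], [0.741, 0.237]), ([189.0, 179.0], [0.631, 0.264]), ([162.0, 261.0], [0.394, 0.299]), ([268.0, 282.0], [0.37, 0.006])]
top [([52, 171, 20, 24, 189], [61.4, 182.4]), ([219, 232, 18, 24, 282], [227.1, 244.0])]
scene []
wrist [([233, 78, 59, 71, 3876], [260.4, 112.6]), ([299, 98, 17, 33, 524], [306.8, 114.2])]
[array([232., 245.]), array([328., 197.]), array([260., 111.])]
[array([230., 229.]), array([325., 186.]), array([295., 110.])]
```

View pics/f16.png

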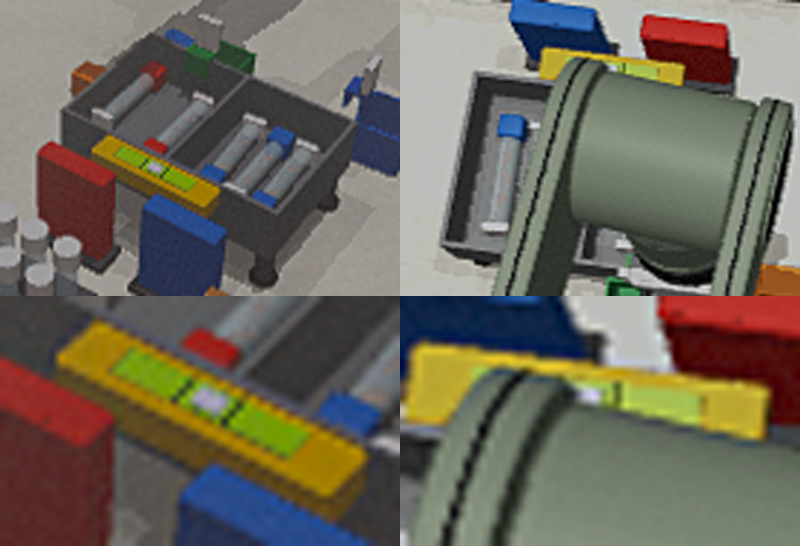

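The final view shows the bubble centred (210 between lines 183 and 233), all five tubes in their colours' compartments, and the green cup hanging outside the front rim with its tab upright. The gripper is clear, so I'll hand the job in.

```bash
python3 -c "
from cell import job;print(job.close_job())"
```

```text
the job is handed in; nothing more can be done
None
```

I handed the job in at about 50 s of the 210 s: the tray is level on the wedge, all five tubes present (three blue, two red) lie in their colours' compartments, and the green cup hangs outside the front rim; no verdict was returned.

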